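Prop the sorting tray, scoop up the beads and tip them into the scale bowl

ROBOT

A 6-joint arm with a two-finger parallel gripper is mounted at the origin on the work surface. World frame = base frame: x ahead of the robot, y to its left, z up, the work surface at z = 0. Lengths are in m, angles in rad, forces in N, time in s.
With the tool pointing down it reaches from about 0.4 to 0.825 m from the base axis. Payload 7 kg.
Tool frame: the origin (TCP) lies midway between the tips of the shut fingers; the grasp point (between the pads) lies 19 mm behind it; z points along the fingers, y is the line along which they close (so a half turn about z gives the same grasp; the last joint's range is limited). The gripper opens to 88 mm and grips with 3 to 60 N. Pads are 19 mm wide; open, the fingers measure 130 mm over their backs; the gripper's body (78 mm by 193 mm) begins 47 mm behind the grasp point.
Start: joints at [1.431, 0.359, 0.012, 0, -1.224, -0.288], TCP at [0.28, 0.614, 0.227] pointing down, gripper open.
Joint ranges: [-3.07, 3.07], [-1.43, 2.12], [-1.02, 1.25], [-3.03, 1.67], [-3.05, -0], [-3.03, 3.03]. Speed limits (rad/s): [2.39, 2.39, 3.01, 3.14, 3.14, 3.14].

INTERFACE

Orientations are given as a rotation vector (axis times angle).
In Python, from plant import r, vision, recognise gives the robot as it stands. The module is installed in compiled form; this text tells all that it offers.
- The arm moves only by the tool apply_moves, never from a script. Its argument "moves" is a list of rows, each an object with "offset": the shift along the tool's x, y, z in mm, a list of three; "dr": the turn, a rotation vector about the tool's x, y, z in degrees, a list of three; "gripper": the finger opening in mm, from 0 to 87.6. A call has exactly 5 rows; each row shifts and turns the commanded pose from where the row before left it, along the tool's axes as they then stand; what a row does not reach is not made up. A row lasts 1/8 s, in which the tool goes at most 62.5 mm and 10.7 degrees, less where a joint would pass 70% of its speed; a pose out of reach is approached as far as the arm can. A call with a gripper value outside its range is refused whole. The fingers move at their own pace and stop on an object; "grip_force" is the grip in N (left out, the last holds). Time passes only in rows, so rows that do not move let the fingers close, or fill a call up. It gives the time, the measured TCP pose, the force, the opening and the grip force at its end, in the units of the state.
- r.observe(): the state, without advancing time (a new reading comes with each control period).
- vision.read_camera(name): name is "scene" or "top" or "wrist"; returns (picture, depth): 480x640x3 uint8, red, green, blue; 480x640 float32, m along the optical axis (not along the pixel's ray), 0 where there is no reading.
- vision.get_calibration(name): a dict with "fx", "fy", "cx", "cy" (pixels), "dist_coeffs" ([k1, k2, p1, p2, k3] as OpenCV has them; the pictures are not rectified), "cam_to_world" (4x4, takes a point from camera to world coordinates). Camera axes: x right, y down, z forward; pixel columns grow to the right and rows downward; lengths in m; the calibration is good to about 2 mm. A picture is of the moment at which its call begins: read the wrist's pose just before it. get_calibration takes no time and is no camera call; for the wrist camera it gives the pose at the moment of the call.
- r.job_done(): hands the job in; it is judged then, once.
Trained networks look in the newest picture that a camera, given by its name, has taken for a name from the list of things; names that differ only in an ending like _2 or _b are one class to them, and where a whole thing is asked for, a point or a joint stands for the part that bears it (a point fixed in the world has none). Each returns a list of dicts, best first, with "p" (0 to 1); they miss things now and then, are a little off and sometimes report something else, mostly with a low value. They report only what shows in the picture. A call takes as long as a camera call. They do not tell look-alikes from the thing itself.
- recognise(camera, name): "uv" ([column, row] in pixels, amid what is visible of it).
The state is a dict: "time_s": time; "qpos": joint angles; "joint_vel": joint speeds; "joint_efforts": joint torques, N m; "position": TCP position; "eef_rot": TCP orientation; "force": force on the tool from outside, world axes, zero at the start; "ft_torque": the same for the moment, N m; "gripper_width": opening from 0.0 (shut) to 1.0 (fully open); "grasp_force": force on a finger pad.
Only numpy, scipy, OpenCV 4.12 (cv2) and the standard library are available. Lean on these libraries where they do the work, as an engineer would, in place of code of your own. Each camera call takes 0.05 s, during which the arm holds its last target. There are 200 camera calls.

TASK

Tip the wooden sorting tray up by its wide end and prop it on the steel bench block, so that all five brass beads run together in its narrow end; then, without touching the beads with the fingers, gather all five in one scoopful with the scoop, lift them clear of the tray and tip them into the bowl of the scale without knocking the scale. Leave the tray propped and let go, lay the scoop flat on the bench, and do not disturb the other tools.

Things in the scene. Friction and masses are not known exactly. Their poses are not given: they have to be found in the camera images.
- tray: Loose wooden tray, white floor, 0.6 kg, level at the start. Origin: centre of its underside; x along its 220 mm length from narrow end (-x) to wide end (+x). Walls upright, 10 mm thick, 34 mm high; floor 5 mm thick. Inside width: 144 mm from x = 100 to 20 mm, narrowing evenly to a 68 mm throat from x = -45 to -80 mm, whose end corners are cut off at 45 degrees, down to 28 mm at x = -100 mm.
- tray_grip (a point): Middle of the top edge of the tray's wide-end wall (x = 105, z = 34 mm in the tray's frame), the wall to take hold of: 10 mm thick (x = 100 to 110 mm), 164 mm wide outside. The narrow-end wall spans x = -110 to -100 mm. Both stand 29 mm above the tray's floor. Beads roll once the floor slopes more than 2 or 3 degrees.
- block: Jeweller's bench block, fixed: 100 x 100 mm, 50 mm high, black rubber below and bright steel above. Origin: centre of its underside; sides along its x and y axes, flat top at z = 50 mm. The steel top measures 98 x 98 mm. At the start it stands beyond the tray's wide end, its -x side towards the robot. A tray leaning on it is held by friction alone: pushed with more than 3 N or so, it slides.
- scoop: Loose steel scoop, about 0.12 kg, lying flat on the bench at the start. Origin: centre of the underside of its pan; z up. Pan 60 mm long (x = -30 to 30 mm), 62 mm wide outside, sheet 1.5 mm thick; its open nose (-x) is a half circle of 31 mm radius; back wall 20 mm high at x = 30 mm, side walls 20 mm high for x > 6 mm and 12 mm high from there to x = -3 mm, none in front.
- scoop_grip (a point): Middle of the scoop's wooden handle, on its centre line, at x = 69, z = 48 mm in the scoop's frame. The handle is 14 x 14 mm in section and 80 mm long; it leads away from the back wall along +x, rising at 38 degrees to 73 mm above the underside at x = 101 mm.
- scoop_lip (a point): Foremost point of the nose, on its lower edge, at x = -30 mm, z = 0 in the scoop's frame.
- scale: Grey bench scale, fixed, 170 x 130 mm and 26 mm high (x = -105 to 65 mm), its display towards -x, with a steel weighing bowl on its round platform. Origin: on the bench, under the bowl's centre. It may stand left or right of the tray.
- bowl_rim (a point): Centre of the bowl's mouth, 70 mm above the bench; the bowl is 112 mm across at the rim (106 mm inside) and 37 mm deep inside, its inner floor 33 mm above the bench and about 55 mm across.
- punches: Bystander: round wooden stand, 68 mm in diameter and 45 mm high, holding upright steel doming punches up to about 105 mm above the bench. Origin: centre of its underside. May stand on either side of the tray.
- mallet: Bystander: wooden mallet lying down. Origin on the bench under the middle of its length; head 46 mm in diameter and 92 mm long across y at x = -85 mm, round handle 22 mm thick to x = 111 mm.
- file: Bystander: flat hand file, wooden handle at -x (26 mm thick), steel blade at +x; overall x = -138 to 130 mm, lying on the bench. Origin on the bench near its middle.
- caliper: Bystander: calliper lying flat, beam 190 mm along x, 12 mm high at its black slide, jaws reaching 53 mm to +y near x = -80 mm. Origin on the bench under the beam's middle.
- bead0: Polished brass bead, 18 mm in diameter, 14 g, rolls freely; origin at its centre. All five lie scattered in the wide part of the tray at the start.
- bead1: Polished brass bead, 18 mm in diameter, 14 g, rolls freely; origin at its centre. All five lie scattered in the wide part of the tray at the start.
- bead2: Polished brass bead, 18 mm in diameter, 14 g, rolls freely; origin at its centre. All five lie scattered in the wide part of the tray at the start.
- bead3: Polished brass bead, 18 mm in diameter, 14 g, rolls freely; origin at its centre. All five lie scattered in the wide part of the tray at the start.
- bead4: Polished brass bead, 18 mm in diameter, 14 g, rolls freely; origin at its centre. All five lie scattered in the wide part of the tray at the start.
Mind the look-alikes: they are no part of the job. What is shaped like the scoop but orange is not meant. What is shaped like the scale but black is not meant.

How it is judged:
By the outcome, as a careful person would: the job done as asked, in the order asked, and still so for the second after the job is handed in, with the robot touching nothing.
It also fails if it takes over 72 s, if anything falls off the work surface, if the arm or the gripper's body presses on something with over 40 N, if the wrist force passes 120 N, or if a joint passes its speed limit or range.

## Working session

There is one attempt and no reset: what is moved stays moved. The work goes in short steps, Python scripts to look and compute and a tool call to move; the robot and the scene stay as the last step left them, time stands still between calls to the robot, and variables do not carry over. Pictures are saved under pics/ and viewed, at most 10 in all, crops included, and the job is handed in when it is done.

Besides the shell and the picture viewer there is one more tool, called as name([rows], argument=value, ...), one row to a line, values as JSON. apply_moves: Moves the arm, as the interface text tells. Its arguments: {"type":"object","properties":{"moves":{"type":"array"},"grip_force":{"type":"number"}},"required":["moves"]}

```bash
mkdir -p pics
cat > h.py <<'E'
import numpy as np, cv2
from scipy.spatial.transform import Rotation as R
from plant import r, vision, recognise
def cloud(cam,d,c):
    v,u=np.mgrid[0:480,0:640]
    K=np.array([[c['fx'],0,c['cx']],[0,c['fy'],c['cy']],[0,0,1.]])
    n=cv2.undistortPoints(np.stack([u.ravel(),v.ravel()],1).astype(np.float64)[:,None],K,np.array(c['dist_coeffs'],float))[:,0]
    z=d.ravel().astype(float); P=np.c_[n*z[:,None],z]; T=np.array(c['cam_to_world'])
    W=P@T[:3,:3].T+T[:3,3]; W[z<=0]=np.nan
    return W.reshape(480,640,3)
def look(cam,save=None):
    c=vision.get_calibration(cam); im,d=vision.read_camera(cam)
    if save: cv2.imwrite('pics/'+save,im[:,:,::-1])
    return im,cloud(cam,d,c)
def rel(p,Rm,s=None):
    """needed shift in tool axes mm and turn deg from current state"""
    s=s or r.observe(); R0=R.from_rotvec(s['eef_rot'])
    return R0.inv().apply(np.array(p)-s['position'])*1000, (R0.inv()*Rm).as_rotvec(degrees=True)
E
python3 - <<'E'
from h import *
s=r.observe(); print(s['position'],R.from_rotvec(s['eef_rot']).as_matrix().round(3),s['time_s'])
for cam in ['top','scene']:
    im,W=look(cam,cam+'0.png')
    np.save(cam+'0.npy',W)
    for n in ['tray','block','scoop','scale','punches','mallet','file','caliper','bead0','tray_grip','scoop_grip','scoop_lip','bowl_rim']:
        print(cam,n,[(np.round(q['uv']).astype(int).tolist(),round(q['p'],2),W[int(q['uv'][1]),int(q['uv'][0])].round(3).tolist()) for q in recognise(cam,n)[:6]])
print(r.observe()['time_s'])
E
```

```text
[0.2798421  0.61373537 0.22562235] [[ 0.91  -0.415 -0.001]
 [-0.415 -0.91  -0.002]
 [ 0.     0.002 -1.   ]] 0.0
top tray [([290, 294], 0.97, [0.444, -0.015, 0.022])]
top block []
top scoop [([118, 293], 0.9, [0.504, 0.404, 0.008]), ([129, 358], 0.66, [0.347, 0.387, 0.004])]
top scale [([521, 248], 0.67, [0.484, -0.586, 0.043]), ([119, 292], 0.66, [0.507, 0.403, 0.003]), ([426, 287], 0.62, [0.42, -0.345, 0.033])]
top punches [([362, 211], 0.61, [0.627, -0.215, 0.043])]
top mallet [([188, 265], 0.86, [0.543, 0.221, 0.043])]
top file [([430, 189], 0.89, [0.67, -0.399, 0.011])]
top caliper [([129, 234], 0.88, [0.652, 0.371, 0.013])]
top bead0 [([301, 295], 0.45, [0.438, -0.042, 0.024]), ([300, 312], 0.36, [0.398, -0.034, 0.019])]
top tray_grip [([288, 296], 0.83, [0.442, -0.01, 0.023])]
top scoop_grip [([115, 291], 0.93, [0.512, 0.414, -0.002]), ([127, 358], 0.81, [0.347, 0.392, 0.004])]
top scoop_lip [([126, 357], 0.75, [0.35, 0.394, 0.004]), ([121, 290], 0.57, [0.514, 0.398, 0.003])]
top bowl_rim [([521, 248], 0.91, [0.484, -0.586, 0.043]), ([429, 287], 0.78, [0.417, -0.348, 0.035]), (
[... 650 characters left out ...]
([304, 312], 0.23, [0.655, 0.049, 0.053])]
scene caliper [([390, 439], 0.69, [0.649, 0.363, 0.012])]
scene bead0 [([369, 266], 0.62, [0.432, -0.035, 0.006]), ([364, 259], 0.4, [0.437, -0.048, 0.025]), ([381, 258], 0.37, [0.398, -0.029, 0.022])]
scene tray_grip [([369, 267], 0.74, [0.442, -0.018, 0.026])]
scene scoop_grip [([457, 415], 0.73, [0.506, 0.387, 0.0]), ([516, 378], 0.71, [0.349, 0.39, 0.007])]
scene scoop_lip [([513, 376], 0.7, [0.35, 0.38, 0.005]), ([457, 416], 0.65, [0.508, 0.391, 0.005]), ([307, 194], 0.15, [0.458, -0.302, 0.07])]
scene bowl_rim [([304, 193], 0.83, [0.441, -0.354, 0.034]), ([253, 160], 0.8, [0.504, -0.572, 0.043]), ([262, 242], 0.59, [0.639, -0.205, 0.047])]
1.4
```

View pics/top0.png

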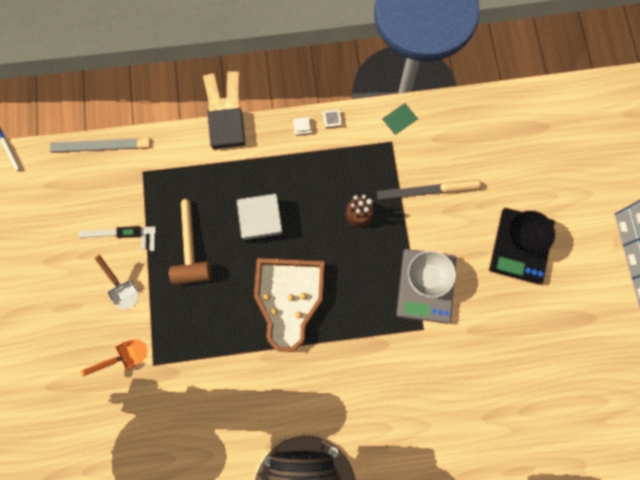

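View pics/scene0.png

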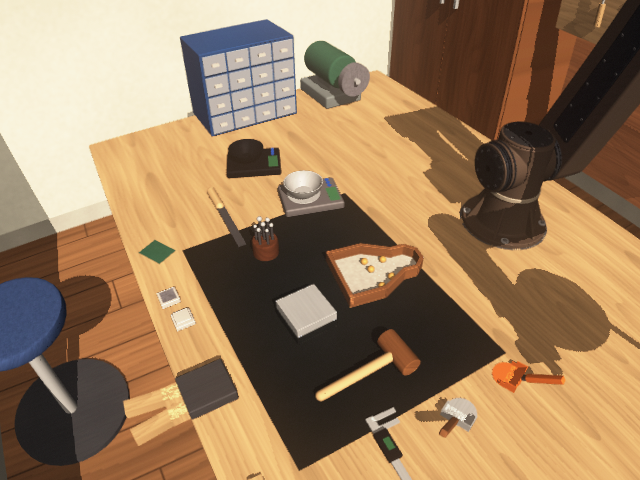

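The top view shows the tray (290,300), wide end at row 263 and beads at rows 296–315; the block is at (259,217). The steel scoop is at (123,293) with its handle towards (98,258), and the orange one at (130,355) is the look-alike. The grey scale's bowl is at (432,274). The black scale is not wanted. The scene view agrees.

```bash
cat > fit.py <<'E'
from h import *
from scipy.optimize import least_squares
def seg(P,A,B):
    t=np.clip(((P-A)@(B-A))/((B-A)@(B-A)),0,1); return np.linalg.norm(P-A-t[:,None]*(B-A),axis=1)
hp=[(105,0),(105,77),(18,77),(-47,39),(-82,39),(-105,16.5),(-105,0)]
hp=np.array(hp)/1000.; full=np.r_[hp,hp[::-1]*[1,-1]]
def fit_poly(P,V,x0):
    def f(q):
        c,s=np.cos(q[2]),np.sin(q[2]); L=(P-q[:2])@np.array([[c,-s],[s,c]])
        return np.min([seg(L,V[i],V[i+1]) for i in range(len(V)-1)],0)
    return least_squares(f,x0,loss='soft_l1',f_scale=.004)
E
python3 - <<'E'
from fit import *
for cam in ['top','scene']:
    W=np.load(cam+'0.npy'); im=cv2.imread(f'pics/{cam}0.png')[:,:,::-1].astype(int)
    sat=im.max(2)-im.min(2); x,y,z=W[...,0],W[...,1],W[...,2]
    m=(abs(x-.44)<.16)&(abs(y+.0)<.13)&(z>.022)&(z<.045)&(sat>45)&(im[...,0]<190)
    P=W[m]; q=fit_poly(P[:,:2],full,[.44,-.01,0]); print(cam,'tray',q.x.round(4),np.degrees(q.x[2]).round(1),m.sum(),'res',np.median(abs(q.fun)).round(4),'z',np.median(P[:,2]).round(4))
    m=(abs(x-.66)<.09)&(abs(y-.05)<.09)&(z>.042)&(z<.06)&(sat<40)
    b=cv2.minAreaRect((W[m][:,:2]*1000).astype(np.float32)); print('block',b,W[m].mean(0).round(4))
    m=(abs(x-.44)<.1)&(abs(y+.34)<.1)&(z>.06)&(z<.08)
    P=W[m]; g=least_squares(lambda q:np.hypot(P[:,0]-q[0],P[:,1]-q[1])-.0545,[.44,-.34],loss='soft_l1',f_scale=.003); print('bowl',g.x.round(4),m.sum())
    m=(abs(x-.42)<.13)&(abs(y+.34)<.12)&(z>.018)&(z<.034)
    print('scale',cv2.minAreaRect((W[m][:,:2]*1000).astype(np.float32)))
    # scoop: pan/steel low sat, handle brown
    m=(abs(x-.54)<.11)&(abs(y-.42)<.09)&(z>.014)&(z<.1)
    P=W[m]; print('scoop hi n',m.sum(), 'handle top', P[P[:,2]>.045].mean(0).round(4) if (P[:,2]>.045).any() else None, P[P[:,2]<.03].mean(0).round(4))
    m=(abs(x-.54)<.11)&(abs(y-.42)<.09)&(sat<40)&(im.sum(2)>330); print('pan',W[m].mean(0).round(4),m.sum())
E
```

```text
fit.py:4: RuntimeWarning: invalid value encountered in divide
  t=np.clip(((P-A)@(B-A))/((B-A)@(B-A)),0,1); return np.linalg.norm(P-A-t[:,None]*(B-A),axis=1)
Traceback (most recent call last):
  File "fit.py", line 11, in fit_poly
    return least_squares(f,x0,loss='soft_l1',f_scale=.004)
ValueError: Residuals are not finite in the initial point.
```

```bash
sed -i 's/full=np.r_\[hp,hp\[::-1\]\*\[1,-1\]\]/full=np.r_[hp[1:-1],hp[1:-1][::-1]*[1,-1],hp[1:2]]/' fit.py
cat > m1.py <<'E'
from fit import *
for cam in ['top','scene']:
    W=np.load(cam+'0.npy'); im=cv2.imread(f'pics/{cam}0.png')[:,:,::-1].astype(int)
    sat=im.max(2)-im.min(2); x,y,z=W[...,0],W[...,1],W[...,2]
    m=(abs(x-.44)<.16)&(abs(y+.0)<.13)&(z>.022)&(z<.045)&(sat>45)&(im[...,0]<190)
    P=W[m]; q=fit_poly(P[:,:2],full,[.44,-.01,0]); print(cam,'tray',q.x.round(4),np.degrees(q.x[2]).round(1),m.sum(),'res',np.median(abs(q.fun)).round(4),'z',np.median(P[:,2]).round(4))
    m=(abs(x-.66)<.09)&(abs(y-.05)<.09)&(z>.042)&(z<.06)&(sat<40)
    b=cv2.minAreaRect((W[m][:,:2]*1000).astype(np.float32)); print('block',b,W[m].mean(0).round(4))
    m=(abs(x-.44)<.1)&(abs(y+.34)<.1)&(z>.06)&(z<.08)
    P=W[m]; g=least_squares(lambda q:np.hypot(P[:,0]-q[0],P[:,1]-q[1])-.0545,[.44,-.34],loss='soft_l1',f_scale=.003); print('bowl',g.x.round(4),m.sum())
    m=(abs(x-.42)<.13)&(abs(y+.34)<.12)&(z>.018)&(z<.034)
    print('scale',cv2.minAreaRect((W[m][:,:2]*1000).astype(np.float32)))
    m=(abs(x-.54)<.11)&(abs(y-.42)<.09)&(z>.014)&(z<.1)
    P=W[m]; print('scoop hi n',m.sum(), 'handle top', P[P[:,2]>.045].mean(0).round(4) if (P[:,2]>.045).any() else None, P[P[:,2]<.03].mean(0).round(4))
    m=(abs(x-.54)<.11)&(abs(y-.42)<.09)&(sat<40)&(im.sum(2)>330); print('pan',W[m].mean(0).round(4),m.sum())
E
python3 m1.py
```

```text
top tray [ 0.4179 -0.0083 -0.1759] -10.1 1104 res 0.0025 z 0.0343
block ((645.4111328125, 36.736995697021484), (100.73258209228516, 98.04999542236328), 1.305985927581787) [0.6438 0.0366 0.0505]
bowl [ 0.4434 -0.3532] 387
scale ((423.7633056640625, -348.6370849609375), (130.51727294921875, 172.2722625732422), 74.56124114990234)
scoop hi n 331 handle top [0.5648 0.4159 0.0623] [0.5333 0.3934 0.0197]
pan [0.5108 0.3847 0.0037] 562
scene tray [ 0.4211 -0.0043 -0.1772] -10.2 1326 res 0.0023 z 0.0343
block ((645.1419067382812, 38.55072784423828), (99.50225067138672, 102.09574890136719), 1.7141286134719849) [0.6474 0.042  0.0513]
bowl [ 0.4436 -0.3531] 343
scale ((423.775634765625, -347.161865234375), (136.230224609375, 171.6826934814453), 75.09074401855469)
scoop hi n 342 handle top [0.5698 0.4182 0.0659] [0.5537 0.3876 0.0184]
pan [0.514  0.3796 0.006 ] 684
```

apply_moves([
  {"offset":[40,40,0],"dr":[0,0,0],"gripper":40},
  {"offset":[40,40,0],"dr":[0,0,0],"gripper":40},
  {"offset":[40,40,0],"dr":[0,0,0],"gripper":40},
  {"offset":[40,40,0],"dr":[0,0,0],"gripper":40},
  {"offset":[40,40,0],"dr":[0,0,0],"gripper":40},
])

```text
time_s: 2.02
position: [0.3794, 0.3475, 0.2268]
eef_rot: [-3.069, 0.666, -0.0]
force: [0.6, 1.1, 0.8]
gripper_width: 0.501
grasp_force: 0.0
```

apply_moves([
  {"offset":[40,40,0],"dr":[0,0,0],"gripper":40},
  {"offset":[40,40,0],"dr":[0,0,0],"gripper":40},
  {"offset":[40,40,0],"dr":[0,0,0],"gripper":40},
  {"offset":[40,40,0],"dr":[0,0,0],"gripper":40},
  {"offset":[40,40,0],"dr":[0,0,0],"gripper":40},
])

```text
time_s: 2.65
position: [0.4785, 0.0826, 0.2271]
eef_rot: [-3.069, 0.666, -0.001]
force: [2.0, 0.9, 0.1]
gripper_width: 0.458
grasp_force: 0.0
```

apply_moves([
  {"offset":[40,40,0],"dr":[0,0,0],"gripper":40},
  {"offset":[46,41,0],"dr":[0,0,0],"gripper":40},
  {"offset":[0,0,0],"dr":[0,0,9.5],"gripper":40},
  {"offset":[0,0,0],"dr":[0,0,9.5],"gripper":40},
  {"offset":[0,0,0],"dr":[0,0,9.5],"gripper":40},
])

```text
time_s: 3.28
position: [0.5227, -0.0256, 0.2266]
eef_rot: [-2.807, 1.411, -0.0]
force: [0.2, 1.0, -0.8]
gripper_width: 0.458
grasp_force: 0.0
```

apply_moves([
  {"offset":[0,0,0],"dr":[0,0,9.5],"gripper":40},
  {"offset":[0,0,0],"dr":[0,0,9.5],"gripper":40},
  {"offset":[0,0,0],"dr":[0,0,9.5],"gripper":40},
  {"offset":[0,0,0],"dr":[0,0,9.5],"gripper":40},
  {"offset":[0,0,0],"dr":[0,0,9.5],"gripper":40},
])

```text
time_s: 3.9
position: [0.5227, -0.0252, 0.2267]
eef_rot: [-2.002, 2.421, -0.0]
force: [0.1, -0.3, 0.4]
gripper_width: 0.457
grasp_force: 0.0
```

```bash
cat > look2.py <<'E'
from fit import *
s=r.observe(); print(s['position'].round(4) if hasattr(s['position'],'round') else s['position'],R.from_rotvec(s['eef_rot']).as_euler('ZYX',degrees=True).round(1),np.round(s['qpos'],2),s['force'],s['time_s'])
im,W=look('wrist','w1.png'); np.save('w1.npy',W)
im=im.astype(int); sat=im.max(2)-im.min(2); x,y,z=W[...,0],W[...,1],W[...,2]
m=(abs(x-.42)<.16)&(abs(y)<.13)&(z>.026)&(z<.042)&(sat>45)&(im[...,0]<190)
print(m.sum())
if m.sum()>200:
    q=fit_poly(W[m][:,:2],full,[.42,-.006,-.176]); print('tray',q.x.round(4),np.degrees(q.x[2]).round(2),np.median(abs(q.fun)),np.median(W[m][:,2]))
m=(abs(x-.66)<.09)&(abs(y-.05)<.09)&(z>.042)&(z<.06)&(sat<40)
if m.sum()>200: print('block',cv2.minAreaRect((W[m][:,:2]*1000).astype(np.float32)),W[m].mean(0).round(4))
E
python3 look2.py
```

```text
[ 0.5227 -0.0252  0.2267] [-100.8    0.  -180. ] [ 0.33  0.11 -0.32  0.   -1.14 -0.52] [ 0.10006084 -0.25186595  0.39263578] 3.9
5251
tray [ 0.4214 -0.0097 -0.1822] -10.44 0.00245622393961209 0.03379878952684484
block ((647.476318359375, 8.214150428771973), (97.1221923828125, 43.79045867919922), 1.4752779006958008) [ 0.628  -0.0027  0.0495]
```

apply_moves([
  {"offset":[2,-1,50],"dr":[0,0,0],"gripper":40},
  {"offset":[0,0,50],"dr":[0,0,0],"gripper":40},
  {"offset":[0,0,50],"dr":[0,0,0],"gripper":40},
  {"offset":[0,0,35],"dr":[0,0,0],"gripper":40},
  {"offset":[0,0,15],"dr":[0,0,0],"gripper":40},
])

```text
time_s: 4.58
position: [0.5223, -0.0276, 0.0248]
eef_rot: [2.009, -2.411, -0.002]
force: [0.2, -0.0, 0.9]
gripper_width: 0.452
grasp_force: 0.0
```

apply_moves([
  {"offset":[0,0,14],"dr":[0,0,0],"gripper":40},
  {"offset":[0,0,0],"dr":[0,0,0],"gripper":5},
  {"offset":[0,0,0],"dr":[0,0,0],"gripper":5},
  {"offset":[0,0,0],"dr":[0,0,0],"gripper":5},
  {"offset":[0,0,0],"dr":[0,0,0],"gripper":5},
], grip_force=50)

```text
time_s: 5.2
position: [0.5234, -0.0272, 0.0133]
eef_rot: [-2.008, 2.415, -0.0]
force: [-3.4, 1.0, 4.7]
gripper_width: 0.11
grasp_force: 50.0
```

apply_moves([
  {"offset":[0,0,0],"dr":[0,0,0],"gripper":5},
  {"offset":[0,0,0],"dr":[0,0,0],"gripper":5},
  {"offset":[0,0,0],"dr":[0,0,0],"gripper":5},
  {"offset":[0,0,0],"dr":[0,0,0],"gripper":5},
  {"offset":[0,0,0],"dr":[0,0,0],"gripper":5},
])

```text
time_s: 5.82
position: [0.5233, -0.0271, 0.0133]
eef_rot: [-2.009, 2.415, -0.0]
force: [-3.1, 1.9, 6.4]
gripper_width: 0.111
grasp_force: 50.0
```

apply_moves([
  {"offset":[0,0.6,-7.5],"dr":[2,0,0],"gripper":5},
  {"offset":[0,0.6,-7.5],"dr":[2,0,0],"gripper":5},
  {"offset":[0,0.6,-7.5],"dr":[2,0,0],"gripper":5},
  {"offset":[0,0.6,-7.5],"dr":[2,0,0],"gripper":5},
  {"offset":[0,0.6,-7.5],"dr":[2,0,0],"gripper":5},
])

```text
time_s: 6.45
position: [0.518, -0.0261, 0.0501]
eef_rot: [-1.932, 2.323, -0.205]
force: [2.8, -0.6, -3.1]
gripper_width: 0.113
grasp_force: 50.0
```

apply_moves([
  {"offset":[0,0.6,-7.5],"dr":[2,0,0],"gripper":5},
  {"offset":[0,0.6,-7.5],"dr":[2,0,0],"gripper":5},
  {"offset":[0,0.6,-7.5],"dr":[2,0,0],"gripper":5},
  {"offset":[0,0.6,-7.5],"dr":[2,0,0],"gripper":5},
  {"offset":[0,0.6,-7.5],"dr":[2,0,0],"gripper":5},
])

```text
time_s: 7.08
position: [0.5122, -0.0248, 0.095]
eef_rot: [-1.856, 2.23, -0.372]
force: [-0.7, -0.9, -6.1]
gripper_width: 0.11
grasp_force: 50.0
```

```bash
cat > plan1.py <<'E'
from h import *
s=r.observe(); p=np.array(s['position']); Rt=R.from_rotvec(s['eef_rot']); M=Rt.as_matrix()
print(p.round(4),s['force'],s['grasp_force'],s['gripper_width'])
tx,tz=-M[:,1],-M[:,2]
print('tray x',tx.round(3),'tilt',np.degrees(np.arcsin(tx[2])).round(2),'yaw',np.degrees(np.arctan2(tx[1],tx[0])).round(2))
n=p-.215*tx-.013*tz; print('narrow edge',n.round(4))
def target(nx,ny,yaw,tilt,lift=0):
    B=R.from_euler('ZY',[yaw,-tilt],degrees=True)
    P=np.array([nx,ny,lift])+B.apply([.215,0,.013])
    m=B.as_matrix(); Rm=R.from_matrix(np.c_[-m[:,1],-m[:,0],-m[:,2]])
    o,d=rel(P,Rm,s); print((nx,ny,yaw,tilt),P.round(4),'off',o.round(1),'dr',d.round(2))
nar=(.645-.05-.180)
c,sn=np.cos(np.radians(1.5)),np.sin(np.radians(1.5))
ax=np.array([.645,.0375])-(.05+.18)*np.array([c,sn])
target(n[0],n[1],1.5,20); target(ax[0],ax[1],1.5,20,n[2]); target(ax[0],ax[1],1.5,16,n[2])
E
python3 plan1.py
python3 - <<'E'
from h import *
look('scene','s1.png')
E
```

```text
[ 0.5122 -0.0248  0.095 ] [-0.65246838 -0.8668961  -6.05592533] 50.04003882408142 0.10967901875390419
tray x [ 0.929 -0.172  0.328] tilt 19.14 yaw -10.51
narrow edge [0.3167 0.0116 0.0123]
(np.float64(0.316665091580004), np.float64(0.011554528392968241), 1.5, 20) [0.5142 0.0167 0.0858] off [-41.1   8.3   7.1] dr [  0.83  -3.78 -11.32]
(np.float64(0.41507881525562185), np.float64(0.031479301889189175), 1.5, 20) [0.6126 0.0367 0.098 ] off [-78.6 -83.7  26.2] dr [  0.83  -3.78 -11.32]
(np.float64(0.41507881525562185), np.float64(0.031479301889189175), 1.5, 16) [0.6181 0.0368 0.084 ] off [-79.7 -84.2  41.2] dr [ -3.16  -3.38 -11.45]
```

View pics/s1.png

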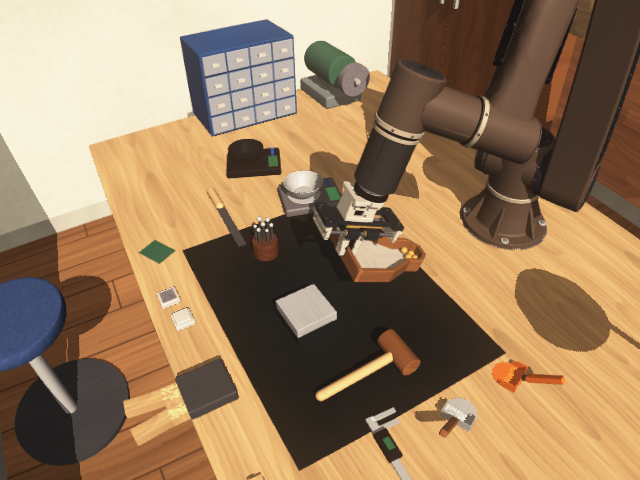

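apply_moves([
  {"offset":[-11,-12,3.7],"dr":[0,0,0],"gripper":5},
  {"offset":[-11,-12,3.7],"dr":[0,0,0],"gripper":5},
  {"offset":[-11,-12,3.7],"dr":[0,0,0],"gripper":5},
  {"offset":[-11,-12,3.7],"dr":[0,0,0],"gripper":5},
  {"offset":[-11,-12,3.7],"dr":[0,0,0],"gripper":5},
])

```text
time_s: 7.75
position: [0.584, 0.0184, 0.0959]
eef_rot: [-1.858, 2.232, -0.371]
force: [0.3, -0.1, -7.5]
gripper_width: 0.114
grasp_force: 50.1
```

apply_moves([
  {"offset":[-11,-12,3.7],"dr":[0,0,0],"gripper":5},
  {"offset":[-12,-12,3.7],"dr":[0,0,0],"gripper":5},
  {"offset":[0,0,0],"dr":[0,-0.95,-2.8],"gripper":5},
  {"offset":[0,0,0],"dr":[0,-0.95,-2.8],"gripper":5},
  {"offset":[0,0,0],"dr":[0,-0.95,-2.8],"gripper":5},
])

```text
time_s: 8.38
position: [0.6123, 0.0361, 0.0971]
eef_rot: [-2.015, 2.069, -0.345]
force: [-0.0, -0.1, -6.3]
gripper_width: 0.108
grasp_force: 50.1
```

apply_moves([
  {"offset":[0,0,0],"dr":[0,-0.95,-2.8],"gripper":5},
  {"offset":[0,0,0],"dr":[0,0,0],"gripper":5},
  {"offset":[0,0,0],"dr":[0,0,0],"gripper":5},
  {"offset":[0,0,0],"dr":[0,0,0],"gripper":5},
  {"offset":[0,0,0],"dr":[0,0,0],"gripper":5},
])

```text
time_s: 9.0
position: [0.6119, 0.0358, 0.0972]
eef_rot: [-2.063, 2.015, -0.336]
force: [0.3, -0.2, -7.9]
gripper_width: 0.106
grasp_force: 50.1
```

```bash
python3 plan1.py
python3 - <<'E'
from h import *
im,W=look('scene','s2.png')
cv2.imwrite('pics/s2c.png',cv2.resize(im[180:400,220:500,::-1],None,fx=2.8,fy=2.7)); np.save('s2.npy',W)
E
```

```text
[0.6119 0.0358 0.0972] [ 0.33068835 -0.16916362 -7.89772693] 50.11750817298889 0.10599177476971657
tray x [0.945 0.022 0.326] tilt 19.06 yaw 1.33
narrow edge [0.413  0.0312 0.0147]
(np.float64(0.4129657785803015), np.float64(0.031173848170620022), 1.5, 20) [0.6105 0.0363 0.0858] off [-0.6  5.  10.4] dr [ 0.94  0.06 -0.16]
(np.float64(0.41507881525562185), np.float64(0.031479301889189175), 1.5, 20) [0.6126 0.0367 0.1005] off [-0.9 -1.8 -2.8] dr [ 0.94  0.06 -0.16]
(np.float64(0.41507881525562185), np.float64(0.031479301889189175), 1.5, 16) [0.6181 0.0368 0.0865] off [-0.9 -2.4 12.2] dr [-3.06  0.06 -0.16]
```

View pics/s2c.png

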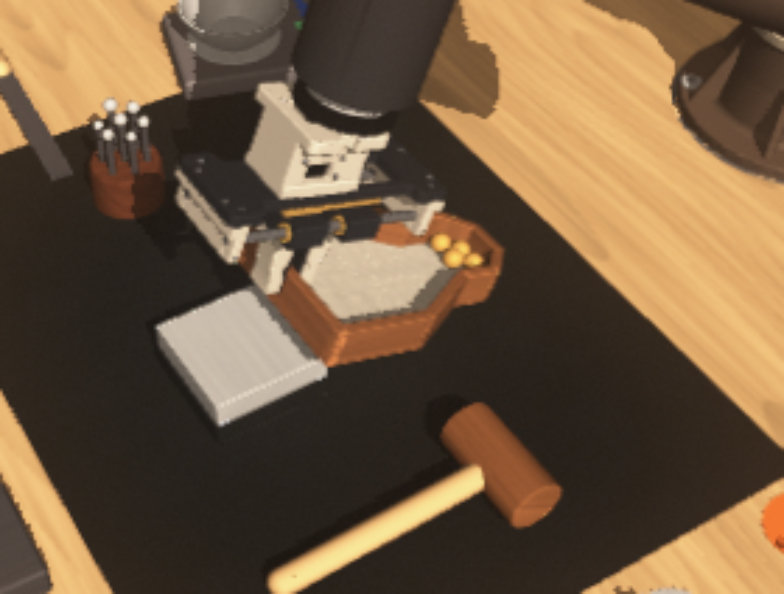

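apply_moves([
  {"offset":[0,0.5,4],"dr":[-0.7,0,0],"gripper":5},
  {"offset":[0,0.5,4],"dr":[-0.7,0,0],"gripper":5},
  {"offset":[0,0.5,4],"dr":[-0.7,0,0],"gripper":5},
  {"offset":[0,0.5,3],"dr":[-0.7,0,0],"gripper":5},
  {"offset":[0,0.5,3],"dr":[-0.7,0,0],"gripper":5},
])

```text
time_s: 9.68
position: [0.6152, 0.0359, 0.0791]
eef_rot: [-2.099, 2.05, -0.277]
force: [1.1, -0.7, -7.1]
gripper_width: 0.108
grasp_force: 50.1
```

```bash
python3 plan1.py
```

```text
[0.6152 0.0359 0.0791] [ 1.13258547 -0.69243626 -7.07941413] 50.114598870277405 0.10785986063463174
tray x [0.963 0.023 0.268] tilt 15.52 yaw 1.34
narrow edge [0.4116 0.0312 0.0091]
(np.float64(0.41155884695828), np.float64(0.031168807986994437), 1.5, 20) [0.6091 0.0363 0.0858] off [-0.6  4.1 -8. ] dr [ 4.48  0.08 -0.15]
(np.float64(0.41507881525562185), np.float64(0.031479301889189175), 1.5, 20) [0.6126 0.0367 0.0948] off [ -0.8  -1.7 -15.8] dr [ 4.48  0.08 -0.15]
(np.float64(0.41507881525562185), np.float64(0.031479301889189175), 1.5, 16) [0.6181 0.0368 0.0808] off [-0.8 -3.3 -0.9] dr [ 0.48  0.08 -0.15]
```

apply_moves([
  {"offset":[0,0.4,1.5],"dr":[0,0,0],"gripper":5},
  {"offset":[0,0.4,1.5],"dr":[0,0,0],"gripper":5},
  {"offset":[0,0.4,1.5],"dr":[0,0,0],"gripper":5},
  {"offset":[0,0.4,1.5],"dr":[0,0,0],"gripper":5},
  {"offset":[0,0,0],"dr":[0,0,0],"gripper":5},
])

```text
time_s: 10.3
position: [0.6151, 0.0359, 0.0732]
eef_rot: [-2.098, 2.049, -0.278]
force: [-0.6, 0.0, -6.6]
gripper_width: 0.109
grasp_force: 50.1
```

apply_moves([
  {"offset":[0,0.3,1],"dr":[0,0,0],"gripper":5},
  {"offset":[0,0.3,1],"dr":[0,0,0],"gripper":5},
  {"offset":[0,0.3,1],"dr":[0,0,0],"gripper":5},
  {"offset":[0,0,0],"dr":[0,0,0],"gripper":5},
  {"offset":[0,0,0],"dr":[0,0,0],"gripper":5},
])

```text
time_s: 10.92
position: [0.6157, 0.0362, 0.0705]
eef_rot: [-2.098, 2.048, -0.279]
force: [3.8, 0.0, -2.4]
gripper_width: 0.113
grasp_force: 50.0
```

apply_moves([
  {"offset":[0,0.3,1],"dr":[0,0,0],"gripper":5},
  {"offset":[0,0,0],"dr":[0,0,0],"gripper":5},
  {"offset":[0,0,0],"dr":[0,0,0],"gripper":5},
  {"offset":[0,0,0],"dr":[0,0,0],"gripper":5},
  {"offset":[0,0,0],"dr":[0,0,0],"gripper":5},
])

```text
time_s: 11.55
position: [0.6151, 0.0359, 0.0691]
eef_rot: [-2.098, 2.049, -0.278]
force: [5.2, 0.3, -0.9]
gripper_width: 0.108
grasp_force: 50.0
```

apply_moves([
  {"offset":[0,0,0],"dr":[0,0,0],"gripper":15},
  {"offset":[0,0,0],"dr":[0,0,0],"gripper":25},
  {"offset":[0,0,0],"dr":[0,0,0],"gripper":35},
  {"offset":[0,0,0],"dr":[0,0,0],"gripper":35},
  {"offset":[0,0,-10],"dr":[0,0,0],"gripper":35},
])

```text
time_s: 12.18
position: [0.6117, 0.0354, 0.0781]
eef_rot: [-2.1, 2.05, -0.277]
force: [-1.0, -0.1, 0.3]
gripper_width: 0.396
grasp_force: 0.0
```

apply_moves([
  {"offset":[0,0,-20],"dr":[0,0,0],"gripper":35},
  {"offset":[0,0,-40],"dr":[0,0,0],"gripper":35},
  {"offset":[0,0,-40],"dr":[0,0,0],"gripper":35},
  {"offset":[0,0,-40],"dr":[0,0,0],"gripper":35},
  {"offset":[0,0,0],"dr":[0,0,0],"gripper":35},
])

```text
time_s: 12.8
position: [0.5759, 0.0354, 0.2181]
eef_rot: [-2.094, 2.044, -0.281]
force: [0.3, 0.6, 0.3]
gripper_width: 0.402
grasp_force: 0.0
```

```bash
cat > plan2.py <<'E'
from h import *
s=r.observe(); M=R.from_rotvec(s['eef_rot']).as_matrix(); print(np.array(s['position']).round(4),M.round(3),np.round(s['qpos'],2),s['time_s'],np.round(s['force'],1))
for cam in ['scene','wrist','top']:
    im,W=look(cam,cam+'3.png'); np.save(cam+'3.npy',W)
    im=im.astype(int);sat=im.max(2)-im.min(2); x,y,z=W[...,0],W[...,1],W[...,2]
    m=(x>.39)&(x<.6)&(abs(y-.035)<.05)&(z>.0)&(z<.12)&(sat<40)&(im.sum(2)>350)
    if m.sum()>150:
        P=W[m]; 
        for _ in range(4):
            c=np.median(P,0); c=P.mean(0); n=np.linalg.svd(P-c,full_matrices=False)[2][2]; n*=np.sign(n[2]); P=P[abs((P-c)@n)<.003]
        print(cam,'floor n',n.round(4),c.round(4),len(P),'tilt',np.degrees(np.arccos(n[2])).round(2),'dir',np.degrees(np.arctan2(-n[1],-n[0])).round(1),P.min(0).round(3),P.max(0).round(3))
    print([(np.round(q['uv']).astype(int).tolist(),round(q['p'],2),W[int(q['uv'][1]),int(q['uv'][0])].round(3).tolist()) for q in recognise(cam,'bead0')])
top=cv2.imread('pics/top3.png'); sc=cv2.imread('pics/scene3.png')
a=cv2.resize(sc[200:350,280:450],None,fx=2.3,fy=2.6,interpolation=cv2.INTER_CUBIC);b=cv2.resize(top[180:360,220:340],(391,390))
cv2.imwrite('pics/c3.png',np.hstack([a[:390],b]))
E
python3 plan2.py
```

```text
[0.5759 0.0354 0.2181] [[ 0.025 -0.961  0.275]
 [-1.    -0.023  0.012]
 [-0.005 -0.275 -0.961]] [ 0.48  0.04 -0.52  0.17 -0.77 -0.56] 12.8 [0.3 0.6 0.3]
[([377, 268], 0.37, [0.432, 0.002, 0.031])]
wrist floor n [-0.2603 -0.0078  0.9655] [0.5229 0.0286 0.0348] 11813 tilt 15.1 dir 1.7 [ 0.426 -0.015  0.008] [0.6   0.085 0.057]
[([556, 218], 0.83, [0.446, 0.028, 0.031]), ([568, 190], 0.8, [0.441, 0.008, 0.029]), ([560, 248], 0.74, [0.44, 0.05, 0.029]), ([584, 208], 0.63, [0.429, 0.02, 0.026]), ([576, 232], 0.59, [0.43, 0.038, 0.027])]
top floor n [-0.2605 -0.0103  0.9654] [0.5176 0.016  0.0343] 716 tilt 15.11 dir 2.3 [ 0.449 -0.015  0.014] [0.599 0.085 0.057]
[([273, 298], 0.58, [0.44, 0.029, 0.026]), ([258, 301], 0.57, [0.438, 0.064, 0.015]), ([276, 304], 0.41, [0.426, 0.022, 0.033])]
```

View pics/c3.png

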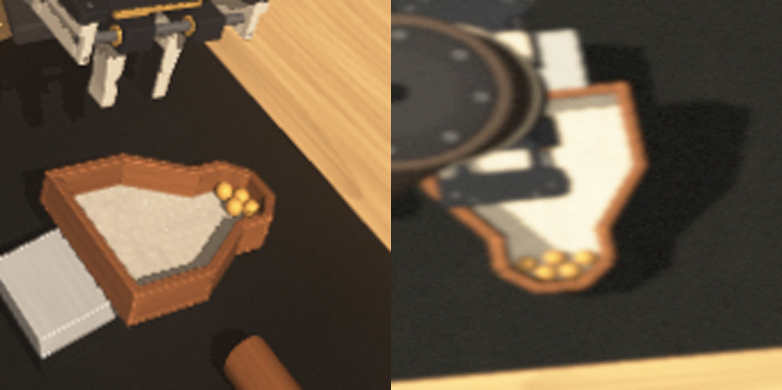

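The propped tray holds all five beads in its narrow end (crop left (240,200), right (555,262)). Next is the scoop.

apply_moves([
  {"offset":[-54,0,0],"dr":[-8,0,0],"gripper":45},
  {"offset":[-54,0,0],"dr":[-8,0,0],"gripper":45},
  {"offset":[-54,0,0],"dr":[0,0,0],"gripper":45},
  {"offset":[-54,0,0],"dr":[0,0,0],"gripper":45},
  {"offset":[-54,0,0],"dr":[0,0,0],"gripper":45},
])

```text
time_s: 13.72
position: [0.5681, 0.306, 0.2125]
eef_rot: [2.243, -2.19, -0.011]
force: [0.7, -0.6, 0.5]
gripper_width: 0.516
grasp_force: 0.0
```

apply_moves([
  {"offset":[-54,0,0],"dr":[0,0,0],"gripper":45},
  {"offset":[-54,0,0],"dr":[0,0,0],"gripper":45},
  {"offset":[0,0,0],"dr":[0,0,-10.2],"gripper":45},
  {"offset":[0,0,0],"dr":[0,0,-10.2],"gripper":45},
  {"offset":[0,0,0],"dr":[0,0,-10.2],"gripper":45},
])

```text
time_s: 14.35
position: [0.5655, 0.4125, 0.2124]
eef_rot: [2.748, -1.513, -0.013]
force: [-0.2, 0.5, -0.4]
gripper_width: 0.515
grasp_force: 0.0
```

apply_moves([
  {"offset":[0,0,0],"dr":[0,0,-10.2],"gripper":45},
  {"offset":[0,0,0],"dr":[0,0,-10.2],"gripper":45},
  {"offset":[0,0,0],"dr":[0,0,-10.2],"gripper":45},
  {"offset":[0,0,0],"dr":[0,0,-10.2],"gripper":45},
  {"offset":[0,0,0],"dr":[0,0,-10.2],"gripper":45},
])

```text
time_s: 14.98
position: [0.5656, 0.4122, 0.2126]
eef_rot: [3.136, -0.183, -0.014]
force: [0.8, 0.7, 0.4]
gripper_width: 0.513
grasp_force: 0.0
```

apply_moves([
  {"offset":[0,0,0],"dr":[0,0,-10.2],"gripper":45},
  {"offset":[0,0,0],"dr":[0,0,-10.2],"gripper":45},
  {"offset":[0,0,0],"dr":[0,0,-10.2],"gripper":45},
  {"offset":[0,0,0],"dr":[0,0,-10.2],"gripper":45},
  {"offset":[0,0,0],"dr":[0,0,0],"gripper":45},
])

```text
time_s: 15.6
position: [0.5656, 0.4123, 0.2128]
eef_rot: [-3.004, -0.91, 0.014]
force: [-0.1, -0.5, -0.5]
gripper_width: 0.514
grasp_force: 0.0
```

```bash
cat > plan3.py <<'E'
from h import *
s=r.observe(); M=R.from_rotvec(s['eef_rot']).as_matrix(); print(np.array(s['position']).round(4),M.round(3),np.round(s['qpos'],2),s['time_s'])
im,W=look('wrist','w4.png'); np.save('w4.npy',W)
for n in ['scoop','scoop_grip','scoop_lip']: print(n,[(np.round(q['uv']).astype(int).tolist(),round(q['p'],2),W[int(q['uv'][1]),int(q['uv'][0])].round(3).tolist()) for q in recognise('wrist',n)])
im=im.astype(int);sat=im.max(2)-im.min(2); x,y,z=W[...,0],W[...,1],W[...,2]
reg=(abs(x-.54)<.13)&(abs(y-.41)<.12)
h=reg&(z>.03)&(z<.095); P=W[h]; print('handle',h.sum())
if h.sum()>100:
    c=P.mean(0); v=np.linalg.svd(P-c,full_matrices=False)[2][0]; v*=np.sign(v[2]); print(c.round(4),v.round(3),'yaw',np.degrees(np.arctan2(v[1],v[0])).round(2),'elev',np.degrees(np.arcsin(v[2])).round(1),P.max(0).round(3))
pan=reg&(sat<45)&(im.sum(2)>300)&(z<.03); print('pan',pan.sum(),W[pan].mean(0).round(4))
if pan.sum()>50: print(cv2.minAreaRect((W[pan][:,:2]*1000).astype(np.float32)))
E
python3 plan3.py
```

```text
[0.5656 0.4123 0.2128] [[ 0.832  0.555 -0.009]
 [ 0.555 -0.832  0.   ]
 [-0.007 -0.005 -1.   ]] [ 0.9   0.41  0.06 -0.01 -1.23  1.26] 15.6
scoop [([304, 271], 0.9, [0.508, 0.389, 0.001]), ([257, 379], 0.76, [0.386, 0.364, 0.002])]
scoop_grip [([305, 270], 0.73, [0.509, 0.388, 0.002]), ([253, 384], 0.53, [0.379, 0.366, 0.002]), ([572, 222], 0.32, [0.677, 0.228, 0.022])]
scoop_lip [([252, 380], 0.75, [0.381, 0.368, 0.001]), ([310, 268], 0.56, [0.513, 0.386, 0.0])]
handle 1328
[0.5645 0.4145 0.0591] [0.757 0.309 0.576] yaw 22.23 elev 35.2 [0.593 0.431 0.078]
pan 6981 [0.5772 0.3828 0.0036]
((568.6009521484375, 401.93719482421875), (191.7961883544922, 202.729736328125), 88.28309631347656)
```

View pics/w4.png

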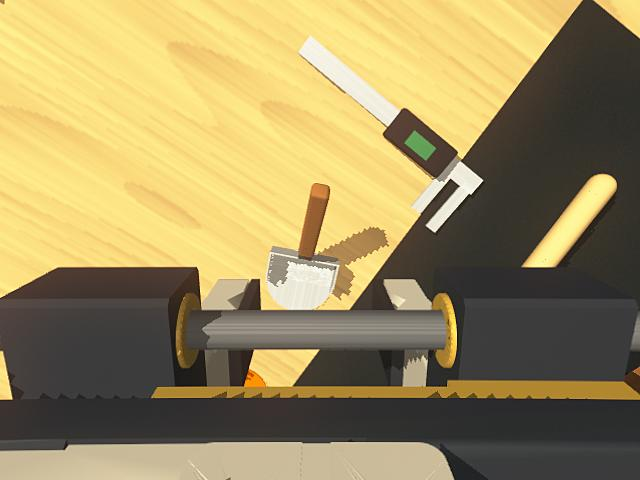

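Run:
```python
from h import *
W=np.load('w4.npy'); im=cv2.imread('pics/w4.png')[:,:,::-1].astype(int); sat=im.max(2)-im.min(2)
m=(im[...,0]>90)&(im[...,0]<215)&(sat>60)&(im[...,2]<75); m[:180]=0;m[262:]=0;m[:,:290]=0;m[:,345:]=0
pts=[]
for v in range(188,256,6):
    u=np.where(m[v]&(W[v,:,2]>.025))[0]
    if len(u)>4: c=np.median(W[v,u],0); pts.append(c); print(v,u.min(),u.max(),c.round(4))
P=np.array(pts); c=P.mean(0); v=np.linalg.svd(P-c)[2][0]; v*=np.sign(v[2]); print(c,v,np.degrees(np.arctan2(v[1],v[0])),np.degrees(np.arcsin(v[2])))
# back/side wall tops
x,y,z=np.moveaxis(W,-1,0); g=(np.arange(640)[None]>255)&(np.arange(640)[None]<350)&(np.arange(480)[:,None]>235)&(np.arange(480)[:,None]<312)
w=g&(z>.014)&(z<.028)&(sat<60); Q=W[w]; print(len(Q)); print(cv2.minAreaRect((Q[:,:2]*1000).astype(np.float32)))
pan=g&(z>-.003)&(z<.03)&(sat<50)&(im.sum(2)>330); Q=W[pan]; print(cv2.minAreaRect((Q[:,:2]*1000).astype(np.float32)),len(Q))
hull=cv2.convexHull((Q[:,:2]*1000).astype(np.float32))[:,0]; print(hull.round(0).astype(int).tolist())
```

```text
188 312 329 [0.5896 0.4237 0.0717]
194 310 328 [0.5878 0.4204 0.0753]
200 309 327 [0.5817 0.4214 0.0749]
206 308 326 [0.577  0.4191 0.071 ]
212 307 323 [0.5716 0.4173 0.0665]
218 305 322 [0.5666 0.4154 0.0627]
224 304 321 [0.5613 0.4128 0.0576]
230 303 319 [0.5559 0.4107 0.0535]
236 302 318 [0.5502 0.408  0.0484]
242 300 315 [0.5431 0.4064 0.0432]
248 299 314 [0.5373 0.4032 0.0375]
254 299 312 [0.5313 0.4004 0.0321]
[0.56277566 0.41321232 0.05786004] [0.76175109 0.29293002 0.57786441] 21.034157985675847 35.30047639959695
344
((514.6602783203125, 393.49188232421875), (27.43737030029297, 61.67048263549805), 22.492431640625)
((498.6103210449219, 385.30987548828125), (63.393741607666016, 64.291748046875), 22.63780403137207) 3335
[[536, 369], [525, 404], [513, 425], [513, 425], [512, 425], [508, 424], [484, 414], [482, 413], [478, 410], [476, 409], [472, 404], [469, 399], [468, 396], [467, 393], [467, 391], [467, 379], [467, 378], [469, 375], [475, 366], [480, 359], [484, 357], [489, 356], [503, 354], [510, 355], [532, 366]]
```

apply_moves([
  {"offset":[-2.5,-1.7,0],"dr":[0,0.4,5.9],"gripper":45},
  {"offset":[0,0,0],"dr":[0,0,5.8],"gripper":45},
  {"offset":[0,0,50],"dr":[0,0,0],"gripper":45},
  {"offset":[0,0,50],"dr":[0,0,0],"gripper":45},
  {"offset":[0,0,44],"dr":[0,0,0],"gripper":45},
])

```text
time_s: 16.42
position: [0.5622, 0.413, 0.0686]
eef_rot: [-3.079, -0.597, 0.001]
force: [1.3, 0.3, -0.3]
gripper_width: 0.512
grasp_force: 0.0
```

apply_moves([
  {"offset":[0,0,25],"dr":[0,0,0],"gripper":45},
  {"offset":[0,0,14],"dr":[0,0,0],"gripper":45},
  {"offset":[0,0,0],"dr":[0,0,0],"gripper":45},
  {"offset":[0,0,0],"dr":[0,0,0],"gripper":30},
  {"offset":[0,0,0],"dr":[0,0,0],"gripper":20},
], grip_force=20)

```text
time_s: 17.05
position: [0.563, 0.4141, 0.0328]
eef_rot: [-3.077, -0.6, -0.002]
force: [-0.8, -0.2, 0.7]
gripper_width: 0.349
grasp_force: 0.0
```

Run:
```python
from h import *
s=r.observe(); print(np.array(s['position']).round(4),R.from_rotvec(s['eef_rot']).as_matrix().round(3),s['gripper_width'],s['grasp_force'],np.round(s['force'],1))
im,W=look('wrist','w5.png')
```

```text
[0.563  0.4141 0.0328] [[ 0.927  0.376 -0.   ]
 [ 0.376 -0.927  0.007]
 [ 0.003 -0.007 -1.   ]] 0.34871434893771125 0.0 [-0.8 -0.2  0.7]
```

apply_moves([
  {"offset":[-1.1,1.7,3.5],"dr":[-0.4,0,0],"gripper":20},
  {"offset":[0,0,0],"dr":[0,0,0],"gripper":8},
  {"offset":[0,0,0],"dr":[0,0,0],"gripper":8},
  {"offset":[0,0,0],"dr":[0,0,0],"gripper":8},
  {"offset":[0,0,0],"dr":[0,0,0],"gripper":8},
], grip_force=20)

```text
time_s: 17.73
position: [0.5619, 0.4114, 0.0276]
eef_rot: [3.082, 0.601, 0.001]
force: [-0.4, 0.2, -0.6]
gripper_width: 0.154
grasp_force: 19.9
```

apply_moves([
  {"offset":[0,0,0],"dr":[0,0,0],"gripper":8},
  {"offset":[0,0,0],"dr":[0,0,0],"gripper":8},
  {"offset":[0,0,0],"dr":[0,0,0],"gripper":8},
  {"offset":[0,0,0],"dr":[0,0,0],"gripper":8},
  {"offset":[0,0,0],"dr":[0,0,0],"gripper":8},
], grip_force=55)

```text
time_s: 18.35
position: [0.5621, 0.4116, 0.0278]
eef_rot: [3.082, 0.601, 0.001]
force: [0.3, -0.2, -1.0]
gripper_width: 0.154
grasp_force: 54.9
```

Run:
```python
from h import *
s=r.observe(); print(np.array(s['position']).round(4),R.from_rotvec(s['eef_rot']).as_matrix().round(3),s['gripper_width']*88,s['grasp_force'],np.round(s['force'],1))
```

```text
[0.5621 0.4116 0.0278] [[ 0.927  0.376  0.001]
 [ 0.376 -0.927 -0.001]
 [ 0.001  0.001 -1.   ]] 13.569172302980514 54.94543433189392 [ 0.3 -0.2 -1. ]
```

```bash
cat > trayfit.py <<'E'
from fit import *
def run(Ws,ims,out=True):
    n=np.array([-.2604,-.0085,.9655]); n/=np.linalg.norm(n); c=np.array([.5229,.0286,.0348]) # floor point
    e=np.array([1,np.tan(np.radians(1.7)),0]); ex=e-n*(e@n); ex/=np.linalg.norm(ex); ey=np.cross(n,ex)
    for k,(W,im) in enumerate(zip(Ws,ims)):
        im=im.astype(int);sat=im.max(2)-im.min(2); L=(W-c)@np.c_[ex,ey,n]
        m=(L[...,0]>-.18)&(L[...,0]<.15)&(abs(L[...,1])<.11)&(L[...,2]>.023)&(L[...,2]<.034)&(sat>45)&(im[...,0]<190)&(im[...,1]<120)
        P=L[m]; q=fit_poly(P[:,:2],full,[-.02,0,0]); o=c+ex*q.x[0]+ey*q.x[1]-n*.005
        print(k,m.sum(),q.x.round(4),np.degrees(q.x[2]).round(2),'res',np.median(abs(q.fun)).round(4),'topheight',np.percentile(P[:,2],80).round(4),'origin',o.round(4),'narrow edge',(o-.110*ex).round(4),'wide',(o+.11*ex).round(4), P[:,:2].min(0).round(3),P[:,:2].max(0).round(3))
if __name__=='__main__':
    run([np.load(f'{c}3.npy') for c in ['wrist','scene','top']],[cv2.imread(f'pics/{c}3.png')[:,:,::-1] for c in ['wrist','scene','top']])
E
python3 trayfit.py
```

```text
0 7553 [-0.0055  0.0045  0.0004] 0.02 res 0.0025 topheight 0.0295 origin [0.5187 0.033  0.0285] narrow edge [ 4.126e-01  2.990e-02 -1.000e-04] wide [0.6249 0.0361 0.0572] [-0.116 -0.077] [0.105 0.069]
1 1197 [-0.0041  0.0089  0.0003] 0.01 res 0.0023 topheight 0.0317 origin [0.52   0.0374 0.0289] narrow edge [4.138e-01 3.430e-02 2.000e-04] wide [0.6261 0.0405 0.0576] [-0.117 -0.077] [0.105 0.091]
2 451 [-0.0072  0.0041 -0.0053] -0.3 res 0.0019 topheight 0.0314 origin [0.5171 0.0326 0.0281] narrow edge [ 0.411   0.0294 -0.0006] wide [0.6233 0.0357 0.0568] [-0.117 -0.076] [0.103 0.088]
```

apply_moves([
  {"offset":[0,0,-20],"dr":[0,0,0],"gripper":8},
  {"offset":[0,0,-50],"dr":[0,0,0],"gripper":8},
  {"offset":[0,0,-50],"dr":[0,0,0],"gripper":8},
  {"offset":[0,0,-50],"dr":[0,0,0],"gripper":8},
  {"offset":[0,0,0],"dr":[0,0,0],"gripper":8},
])

```text
time_s: 18.98
position: [0.5641, 0.4136, 0.2054]
eef_rot: [-3.079, -0.602, -0.016]
force: [-0.9, 0.1, -1.4]
gripper_width: 0.158
grasp_force: 54.9
```

```bash
cat > lipplan.py <<'E'
from h import *
import sys
O=np.array([.518,.0335,.0285]); YAW=1.7; TILT=15.1
Tm=R.from_euler('ZY',[YAW,-TILT],degrees=True)
def tr(p): return Tm.inv().apply(np.array(p)-O)*1000   # tray coords mm
def pose(lx,h,pitch,ly=0):
    "lip at tray x=lx mm, h above floor; pitch=scoop nose-down in world deg"
    B=R.from_euler('ZY',[YAW,-pitch],degrees=True)
    lip=O+Tm.apply([lx/1000,ly/1000,(5+h)/1000])
    return lip+B.apply([.099,0,.028]),B*R.from_matrix(np.diag([1.,-1,-1]))
def where(s):
    Rt=R.from_rotvec(s['eef_rot']); B=Rt*R.from_matrix(np.diag([1.,-1,-1])); e=B.as_euler('ZYX',degrees=True)
    for nm,v in [('lip',[-.099,0,-.028]),('heel',[-.039,0,-.028])]:
        w=s['position']+B.apply(v); t=tr(w); print(nm,'tray x,y,h',(t-[0,0,5]).round(1),'world',w.round(4))
    print('yaw,nosedown,roll',e[0].round(2),(-e[1]).round(2),e[2].round(2),'F',np.round(s['force'],1),'t',s['time_s'],'q',np.round(s['qpos'],2))
if __name__=='__main__':
    s=r.observe(); where(s)
    for a in sys.argv[1:]:
        f=list(map(float,a.split(','))); P,Rm=pose(*f); o,d=rel(P,Rm,s); print(a,P.round(4),'off',o.round(1),'dr',d.round(2))
E
python3 lipplan.py -40,60,15 -44,0,16
python3 - <<'E'
from lipplan import *
for b in [(0.446,.028,.031),(.441,.008,.029),(.44,.05,.029),(.429,.02,.026),(.43,.038,.027)]: print(tr(b).round(1))
E
```

```text
lip tray x,y,h [  4.5 344.2 146.9] world [0.4726 0.3765 0.1763]
heel tray x,y,h [ 59.  365.1 132.9] world [0.5282 0.3991 0.177 ]
yaw,nosedown,roll 22.11 0.61 0.15 F [-0.9  0.1 -1.4] t 18.975 q [ 0.91  0.4   0.03  0.   -1.19  1.04]
-40,60,15 [0.5508 0.0345 0.1335] off [-155.7  346.4   69.3] dr [-2.93 14.26 20.26]
-44,0,16 [0.5616 0.0348 0.0761] off [-146.2  350.4  126.8] dr [-3.11 15.25 20.24]
[-69.   -3.4  21.2]
[-74.9 -23.2  20.7]
[-74.7  18.8  20.7]
[-86.9 -10.9  20.9]
[-85.2   7.1  21.4]
```

apply_moves([
  {"offset":[-12,25,0],"dr":[0,0,0],"gripper":8},
  {"offset":[-18,40,0],"dr":[0,0,0],"gripper":8},
  {"offset":[-22,50,5],"dr":[0,0,0],"gripper":8},
  {"offset":[-22,50,5],"dr":[0,0,0],"gripper":8},
  {"offset":[-22,50,5],"dr":[0,0,0],"gripper":8},
])

```text
time_s: 19.6
position: [0.5532, 0.1747, 0.1834]
eef_rot: [3.082, 0.602, 0.002]
force: [1.4, 0.5, -1.1]
gripper_width: 0.155
grasp_force: 54.9
```

apply_moves([
  {"offset":[-22,50,5],"dr":[0,0,0],"gripper":8},
  {"offset":[-20,42,5],"dr":[0,0,0],"gripper":8},
  {"offset":[-17,40,5],"dr":[0,0,0],"gripper":8},
  {"offset":[0,0,0],"dr":[-0.5,2.5,3.5],"gripper":8},
  {"offset":[0,0,0],"dr":[-0.6,2.9,4.2],"gripper":8},
])

```text
time_s: 20.23
position: [0.5487, 0.0309, 0.1684]
eef_rot: [3.112, 0.386, 0.155]
force: [-1.1, 0.1, -1.3]
gripper_width: 0.154
grasp_force: 54.9
```

apply_moves([
  {"offset":[0,0,0],"dr":[-0.6,2.9,4.2],"gripper":8},
  {"offset":[0,0,0],"dr":[-0.6,2.9,4.2],"gripper":8},
  {"offset":[0,0,0],"dr":[-0.6,2.9,4.2],"gripper":8},
  {"offset":[0,0,0],"dr":[0,0,0],"gripper":8},
  {"offset":[0,0,0],"dr":[0,0,0],"gripper":8},
])

```text
time_s: 20.85
position: [0.5489, 0.032, 0.1687]
eef_rot: [3.113, 0.048, 0.392]
force: [1.4, -0.1, -1.3]
gripper_width: 0.152
grasp_force: 54.9
```

```bash
sed -i 's/\.0335/.0318/' lipplan.py; python3 lipplan.py -42,20,16 -42,0,16
python3 - <<'E'
from h import *
im,W=look('scene','s6.png'); im2,W2=look('top'); np.save('s6.npy',W)
a=cv2.resize(im[180:330,290:460],(400,353),interpolation=cv2.INTER_CUBIC); b=cv2.resize(im2[190:350,220:340],(265,353))
cv2.imwrite('pics/c6.png',np.hstack([a,b])[:,:,::-1])
E
```

```text
lip tray x,y,h [-33.   -1.1  95.6] world [0.46  0.029 0.117]
heel tray x,y,h [27.  -1.  94.8] world [0.5181 0.0308 0.1319]
yaw,nosedown,roll 1.83 14.36 -0.42 F [ 1.4 -0.1 -1.3] t 20.85 q [ 0.5   0.06 -0.63  0.19 -0.67  0.97]
-42,20,16 [0.5584 0.033  0.0959] off [-8.9 -1.2 72.9] dr [0.39 1.64 0.14]
-42,0,16 [0.5636 0.0332 0.0766] off [-8.6 -1.3 92.9] dr [0.39 1.64 0.14]
```

View pics/c6.png

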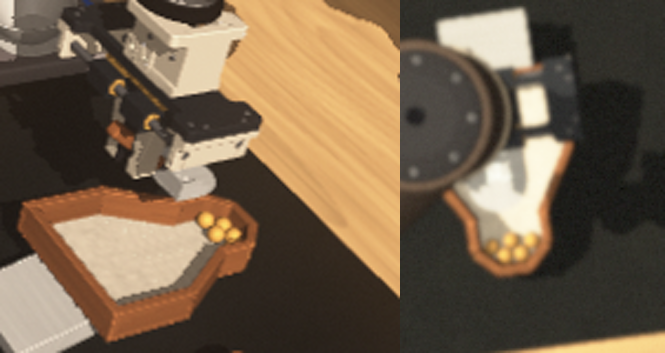

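apply_moves([
  {"offset":[-4,-0.6,20],"dr":[0.2,0.8,0],"gripper":8},
  {"offset":[-5,-0.6,25],"dr":[0.2,0.8,0],"gripper":8},
  {"offset":[0,0,20],"dr":[0,0,0],"gripper":8},
  {"offset":[0,0,8],"dr":[0,0,0],"gripper":8},
  {"offset":[0,0,0],"dr":[0,0,0],"gripper":8},
])

```text
time_s: 21.58
position: [0.5594, 0.033, 0.0951]
eef_rot: [-3.108, -0.047, -0.434]
force: [0.4, 0.3, -1.5]
gripper_width: 0.155
grasp_force: 54.9
```

```bash
python3 lipplan.py -42,3,16 -42,0,16
```

```text
lip tray x,y,h [-41.3  -0.2  19.1] world [0.4719 0.0303 0.041 ]
heel tray x,y,h [18.7 -0.1 19.9] world [0.5296 0.032  0.0575]
yaw,nosedown,roll 1.74 15.91 -0.06 F [ 0.4  0.3 -1.5] t 21.575 q [ 0.48  0.15 -0.77  0.3  -0.42  0.86]
-42,3,16 [0.5628 0.0331 0.0795] off [-1.  -0.1 15.9] dr [0.05 0.09 0.04]
-42,0,16 [0.5636 0.0332 0.0766] off [-1.1 -0.1 18.9] dr [0.05 0.09 0.04]
```

apply_moves([
  {"offset":[-1,0,8],"dr":[0,0,0],"gripper":8},
  {"offset":[0,0,5],"dr":[0,0,0],"gripper":8},
  {"offset":[0,0,3],"dr":[0,0,0],"gripper":8},
  {"offset":[0,0,0],"dr":[0,0,0],"gripper":8},
  {"offset":[0,0,0],"dr":[0,0,0],"gripper":8},
])

```text
time_s: 22.2
position: [0.5627, 0.0333, 0.0799]
eef_rot: [-3.107, -0.047, -0.436]
force: [-1.1, -0.1, -1.2]
gripper_width: 0.156
grasp_force: 54.9
```

apply_moves([
  {"offset":[0,0,1],"dr":[0,0,0],"gripper":8},
  {"offset":[0,0,0],"dr":[0,0,0],"gripper":8},
  {"offset":[0,0,0],"dr":[0,0,0],"gripper":8},
  {"offset":[0,0,0],"dr":[0,0,0],"gripper":8},
  {"offset":[0,0,0],"dr":[0,0,0],"gripper":8},
])

```text
time_s: 22.82
position: [0.5629, 0.0332, 0.0789]
eef_rot: [-3.107, -0.047, -0.436]
force: [-0.4, 0.2, -1.9]
gripper_width: 0.151
grasp_force: 54.9
```

apply_moves([
  {"offset":[0,0,1],"dr":[0,0,0],"gripper":8},
  {"offset":[0,0,0],"dr":[0,0,0],"gripper":8},
  {"offset":[0,0,0],"dr":[0,0,0],"gripper":8},
  {"offset":[0,0,0],"dr":[0,0,0],"gripper":8},
  {"offset":[0,0,0],"dr":[0,0,0],"gripper":8},
])

```text
time_s: 23.45
position: [0.5631, 0.0332, 0.0779]
eef_rot: [-3.107, -0.047, -0.436]
force: [-0.3, 0.5, -1.5]
gripper_width: 0.153
grasp_force: 54.9
```

```bash
python3 lipplan.py -42,0,16
```

```text
lip tray x,y,h [-42.1   0.    1.4] world [0.4757 0.0306 0.0237]
heel tray x,y,h [17.9  0.1  2.3] world [0.5334 0.0323 0.0402]
yaw,nosedown,roll 1.73 15.97 -0.02 F [-0.3  0.5 -1.5] t 23.45 q [ 0.47  0.19 -0.79  0.34 -0.36  0.83]
-42,0,16 [0.5636 0.0332 0.0766] off [0.1 0.1 1.4] dr [0.01 0.03 0.03]
```

apply_moves([
  {"offset":[0,0,1],"dr":[0,0,0],"gripper":8},
  {"offset":[0,0,0],"dr":[0,0,0],"gripper":8},
  {"offset":[0,0,0],"dr":[0,0,0],"gripper":8},
  {"offset":[0,0,0],"dr":[0,0,0],"gripper":8},
  {"offset":[0,0,0],"dr":[0,0,0],"gripper":8},
])

```text
time_s: 24.08
position: [0.5634, 0.0333, 0.0769]
eef_rot: [-3.107, -0.047, -0.436]
force: [-0.6, -0.3, -1.9]
gripper_width: 0.155
grasp_force: 54.9
```

apply_moves([
  {"offset":[0,0,0.7],"dr":[0,0,0],"gripper":8},
  {"offset":[0,0,0],"dr":[0,0,0],"gripper":8},
  {"offset":[0,0,0],"dr":[0,0,0],"gripper":8},
  {"offset":[0,0,0],"dr":[0,0,0],"gripper":8},
  {"offset":[0,0,0],"dr":[0,0,0],"gripper":8},
])

```text
time_s: 24.7
position: [0.5636, 0.0333, 0.0763]
eef_rot: [-3.107, -0.047, -0.436]
force: [0.1, 0.9, -1.3]
gripper_width: 0.159
grasp_force: 54.9
```

apply_moves([
  {"offset":[0,0,0.8],"dr":[0,0,0],"gripper":8},
  {"offset":[0,0,0],"dr":[0,0,0],"gripper":8},
  {"offset":[0,0,0],"dr":[0,0,0],"gripper":8},
  {"offset":[0,0,0],"dr":[0,0,0],"gripper":8},
  {"offset":[0,0,0],"dr":[0,0,0],"gripper":8},
])

```text
time_s: 25.32
position: [0.5641, 0.0334, 0.0757]
eef_rot: [-3.107, -0.047, -0.437]
force: [1.3, -0.3, 3.6]
gripper_width: 0.155
grasp_force: 54.9
```

apply_moves([
  {"offset":[0,0,0.8],"dr":[0,0,0],"gripper":8},
  {"offset":[0,0,0],"dr":[0,0,0],"gripper":8},
  {"offset":[0,0,0],"dr":[0,0,0],"gripper":8},
  {"offset":[0,0,0],"dr":[0,0,0],"gripper":8},
  {"offset":[0,0,0],"dr":[0,0,0],"gripper":8},
])

```text
time_s: 25.95
position: [0.5645, 0.0335, 0.0752]
eef_rot: [-3.106, -0.047, -0.437]
force: [0.4, -0.9, 4.6]
gripper_width: 0.153
grasp_force: 54.9
```

```bash
python3 lipplan.py
python3 - <<'E'
from lipplan import *
f=[]
for i in range(4): vision.read_camera('scene'); f.append(r.observe()['force'])
print(np.mean(f,0).round(2),np.std(f,0).round(2))
E
```

```text
lip tray x,y,h [-41.4   0.2  -1.7] world [0.4771 0.0308 0.0209]
heel tray x,y,h [18.6  0.3 -0.7] world [0.5348 0.0326 0.0375]
yaw,nosedown,roll 1.74 16.02 -0.0 F [ 0.4 -0.9  4.6] t 25.95 q [ 0.47  0.19 -0.8   0.35 -0.35  0.82]
[ 0.49 -0.74  6.24] [0.56 0.25 0.59]
```

apply_moves([
  {"offset":[0,0,-0.7],"dr":[0,0,0],"gripper":8},
  {"offset":[-4,0,-0.06],"dr":[0,0,0],"gripper":8},
  {"offset":[-4,0,-0.06],"dr":[0,0,0],"gripper":8},
  {"offset":[-4,0,-0.06],"dr":[0,0,0],"gripper":8},
  {"offset":[-4,0,-0.06],"dr":[0,0,0],"gripper":8},
])

```text
time_s: 26.78
position: [0.5482, 0.0329, 0.0712]
eef_rot: [-3.107, -0.047, -0.436]
force: [1.9, 0.2, 4.4]
gripper_width: 0.154
grasp_force: 54.9
```

apply_moves([
  {"offset":[-4,0,-0.06],"dr":[0,0,0],"gripper":8},
  {"offset":[-4,0,-0.06],"dr":[0,0,0],"gripper":8},
  {"offset":[-4,0,-0.06],"dr":[0,0,0],"gripper":8},
  {"offset":[-4,0,-0.06],"dr":[0,0,0],"gripper":8},
  {"offset":[-4,0,-0.06],"dr":[0,0,0],"gripper":8},
])

```text
time_s: 27.4
position: [0.5293, 0.0326, 0.0662]
eef_rot: [-3.106, -0.047, -0.437]
force: [2.6, 0.4, 5.6]
gripper_width: 0.158
grasp_force: 54.9
```

```bash
cat > st.py <<'E'
from lipplan import *
import sys
where(r.observe()); f=[]
im,W=look('scene'); f.append(r.observe()['force'])
for i in range(2): im2,W2=look('top'); f.append(r.observe()['force'])
print('meanF',np.mean(f,0).round(2))
a=cv2.resize(im[190:310,320:440],(400,400),interpolation=cv2.INTER_CUBIC); b=cv2.resize(im2[230:350,220:340],(400,400),interpolation=cv2.INTER_CUBIC)
cv2.imwrite(f'pics/{sys.argv[1]}.png',np.hstack([a,b])[:,:,::-1])
trays=np.load('scene3.npy')
# wall shift check: tray rim fit is in trayfit
E
python3 st.py c7
```

```text
lip tray x,y,h [-77.8   0.4  -1.1] world [0.4419 0.0299 0.012 ]
heel tray x,y,h [-17.8   0.4  -0.2] world [0.4996 0.0317 0.0285]
yaw,nosedown,roll 1.74 16.02 0.02 F [2.6 0.4 5.6] t 27.4 q [ 0.49  0.15 -0.91  0.45 -0.28  0.7 ]
meanF [1.34 0.91 4.31]
```

View pics/c7.png

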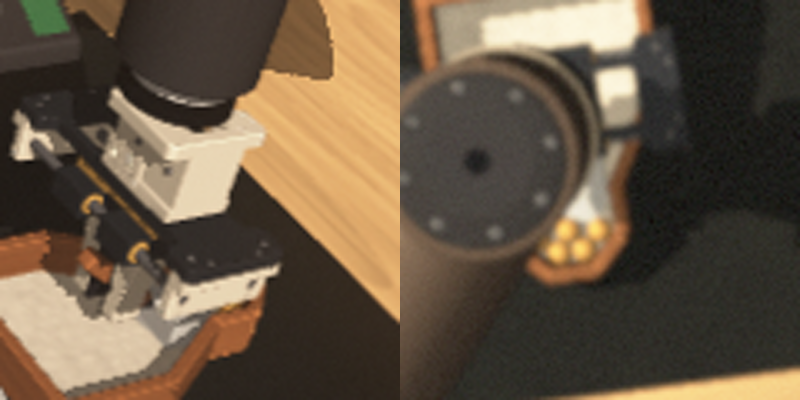

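apply_moves([
  {"offset":[-3,0,-0.3],"dr":[0,0,0],"gripper":8},
  {"offset":[-3,0,-0.05],"dr":[0,0,0],"gripper":8},
  {"offset":[-3,0,-0.05],"dr":[0,0,0],"gripper":8},
  {"offset":[-3,0,-0.05],"dr":[0,0,0],"gripper":8},
  {"offset":[0,0,0],"dr":[0,0,0],"gripper":8},
])

```text
time_s: 28.18
position: [0.5173, 0.032, 0.0631]
eef_rot: [-3.107, -0.047, -0.436]
force: [2.3, 3.3, 4.9]
gripper_width: 0.158
grasp_force: 54.9
```

apply_moves([
  {"offset":[-2,0,-0.05],"dr":[0,0,0],"gripper":8},
  {"offset":[-2,0,-0.05],"dr":[0,0,0],"gripper":8},
  {"offset":[0,0,0],"dr":[0,0,0],"gripper":8},
  {"offset":[0,0,0],"dr":[0,0,0],"gripper":8},
  {"offset":[0,0,0],"dr":[0,0,0],"gripper":8},
])

```text
time_s: 28.8
position: [0.5136, 0.0319, 0.0621]
eef_rot: [-3.107, -0.047, -0.436]
force: [3.3, 3.3, 4.1]
gripper_width: 0.157
grasp_force: 54.9
```

```bash
python3 st.py c8
```

```text
lip tray x,y,h [-94.    0.1  -0.9] world [0.4262 0.0292 0.0079]
heel tray x,y,h [-34.    0.2  -0. ] world [0.4839 0.031  0.0244]
yaw,nosedown,roll 1.74 15.97 -0.01 F [3.3 3.3 4.1] t 28.8 q [ 0.49  0.13 -0.96  0.51 -0.26  0.63]
meanF [2.72 3.54 5.01]
```

apply_moves([
  {"offset":[0,-0.5,0],"dr":[0,0,0],"gripper":8},
  {"offset":[0,-0.5,0],"dr":[0,0,0],"gripper":8},
  {"offset":[0,0,0],"dr":[0,0,0],"gripper":8},
  {"offset":[0,0,0],"dr":[0,0,0],"gripper":8},
  {"offset":[0,0,0],"dr":[0,0,0],"gripper":8},
])

```text
time_s: 29.58
position: [0.5131, 0.0323, 0.0618]
eef_rot: [-3.108, -0.046, -0.435]
force: [2.4, -0.2, 4.2]
gripper_width: 0.154
grasp_force: 54.9
```

```bash
python3 st.py c8
python3 - <<'E'
from trayfit import *
im,W=look('top'); run([W],[im])
E
```

```text
lip tray x,y,h [-94.7   0.6  -1. ] world [0.4256 0.0297 0.0077]
heel tray x,y,h [-34.7   0.6  -0.1] world [0.4833 0.0314 0.0242]
yaw,nosedown,roll 1.72 15.92 -0.05 F [ 2.4 -0.2  4.2] t 29.575 q [ 0.49  0.13 -0.96  0.51 -0.26  0.63]
meanF [ 2.29 -0.21  3.98]
0 490 [-0.0076  0.0059 -0.0173] -0.99 res 0.0025 topheight 0.0315 origin [0.5167 0.0344 0.028 ] narrow edge [ 0.4105  0.0312 -0.0007] wide [0.6228 0.0375 0.0566] [-0.117 -0.076] [0.103 0.089]
```

View pics/c8.png

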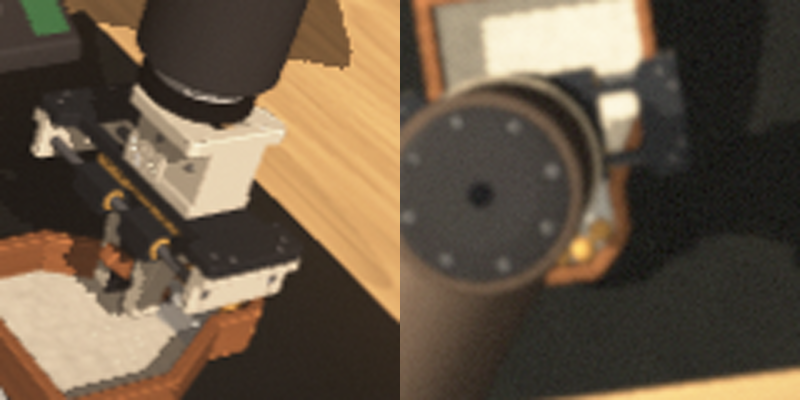

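apply_moves([
  {"offset":[-1.5,0,-0.1],"dr":[0,0,0],"gripper":8},
  {"offset":[-1.5,0,-0.1],"dr":[0,0,0],"gripper":8},
  {"offset":[0,0,0],"dr":[0,0,0],"gripper":8},
  {"offset":[0,0,0],"dr":[0,0,0],"gripper":8},
  {"offset":[0,0,0],"dr":[0,0,0],"gripper":8},
])

```text
time_s: 30.4
position: [0.5102, 0.0324, 0.0612]
eef_rot: [-3.107, -0.047, -0.435]
force: [0.3, 0.4, 0.9]
gripper_width: 0.153
grasp_force: 54.9
```

```bash
python3 st.py c9
python3 - <<'E'
from trayfit import *
im,W=look('top'); run([W],[im])
for cam in ['top','scene']:
    vision.read_camera(cam); print([(np.round(q['uv']).astype(int).tolist(),round(q['p'],2)) for q in recognise(cam,'bead0')])
E
```

```text
lip tray x,y,h [-97.5   0.8  -0.8] world [0.4228 0.0298 0.0071]
heel tray x,y,h [-37.5   0.8   0. ] world [0.4804 0.0315 0.0236]
yaw,nosedown,roll 1.73 15.93 -0.04 F [0.3 0.4 0.9] t 30.4 q [ 0.49  0.13 -0.97  0.52 -0.25  0.62]
meanF [ 0.18 -0.08  1.78]
0 492 [-0.0074  0.0059 -0.0131] -0.75 res 0.0024 topheight 0.0316 origin [0.5169 0.0343 0.0281] narrow edge [ 0.4108  0.0312 -0.0006] wide [0.6231 0.0374 0.0567] [-0.117 -0.076] [0.103 0.088]
[]
[]
```

apply_moves([
  {"offset":[-1.2,0,0],"dr":[0,0,0],"gripper":8},
  {"offset":[-0.8,0,0],"dr":[0,0,0],"gripper":8},
  {"offset":[0,0,0],"dr":[0,0,0],"gripper":8},
  {"offset":[0,0,0],"dr":[0,0,0],"gripper":8},
  {"offset":[0,0,0],"dr":[0,0,0],"gripper":8},
])

```text
time_s: 31.42
position: [0.5093, 0.033, 0.0614]
eef_rot: [-3.106, -0.047, -0.437]
force: [5.2, -0.6, 4.2]
gripper_width: 0.158
grasp_force: 55.0
```

```bash
python3 st.py c9
```

```text
lip tray x,y,h [-98.3   1.4  -0.6] world [0.422  0.0304 0.0071]
heel tray x,y,h [-38.3   1.5   0.4] world [0.4796 0.0321 0.0237]
yaw,nosedown,roll 1.74 16.03 0.02 F [ 5.2 -0.6  4.2] t 31.425 q [ 0.49  0.13 -0.98  0.53 -0.25  0.61]
meanF [ 4.67 -1.18  4.77]
```

apply_moves([
  {"offset":[1,0,-0.3],"dr":[0,0,0],"gripper":8},
  {"offset":[1.4,0,2],"dr":[0,-3,0],"gripper":8},
  {"offset":[1.4,0,2],"dr":[0,-3,0],"gripper":8},
  {"offset":[1.4,0,2],"dr":[0,-3,0],"gripper":8},
  {"offset":[1.4,0,2],"dr":[0,-3,0],"gripper":8},
])

```text
time_s: 32.2
position: [0.5144, 0.0325, 0.0533]
eef_rot: [-3.139, -0.047, -0.099]
force: [0.6, -0.7, -1.8]
gripper_width: 0.154
grasp_force: 54.9
```

```bash
python3 lipplan.py
```

```text
lip tray x,y,h [-99.6   0.8  12.2] world [0.4174 0.0296 0.0191]
heel tray x,y,h [-40.8   0.8   0.2] world [0.4772 0.0313 0.0229]
yaw,nosedown,roll 1.7 3.62 -0.04 F [ 0.6 -0.7 -1.8] t 32.2 q [ 0.47  0.25 -0.63  0.05 -0.64  1.1 ]
```

apply_moves([
  {"offset":[1.8,0,2],"dr":[0,-3,0],"gripper":8},
  {"offset":[1.8,0,2],"dr":[0,-3,0],"gripper":8},
  {"offset":[1.8,0,2],"dr":[0,-3,0],"gripper":8},
  {"offset":[1.8,0,2],"dr":[0,-3,0],"gripper":8},
  {"offset":[1.8,0,1.8],"dr":[0,-3,0],"gripper":8},
])

```text
time_s: 32.83
position: [0.5229, 0.0328, 0.0432]
eef_rot: [3.122, 0.046, -0.312]
force: [0.6, 0.2, -2.5]
gripper_width: 0.157
grasp_force: 54.9
```

apply_moves([
  {"offset":[1.8,0,1.5],"dr":[0,-3,0],"gripper":8},
  {"offset":[1.8,0,1.5],"dr":[0,-3,0],"gripper":8},
  {"offset":[1.8,0,1.5],"dr":[0,-3,0],"gripper":8},
  {"offset":[0,0,0],"dr":[0,0,0],"gripper":8},
  {"offset":[0,0,0],"dr":[0,0,0],"gripper":8},
])

```text
time_s: 33.45
position: [0.5254, 0.0328, 0.0403]
eef_rot: [3.085, 0.047, -0.558]
force: [-9.4, 2.3, 22.2]
gripper_width: 0.158
grasp_force: 67.6
```

```bash
python3 st.py c10
python3 - <<'E'
from h import *
for cam in ['top','scene']:
    vision.read_camera(cam); print([(np.round(q['uv']).astype(int).tolist(),round(q['p'],2)) for q in recognise(cam,'bead0')])
E
```

```text
lip tray x,y,h [-86.5   0.7  39.3] world [0.4229 0.0296 0.0488]
heel tray x,y,h [-37.7   0.7   4.4] world [0.4791 0.0313 0.0277]
yaw,nosedown,roll 1.73 -20.51 -0.07 F [-9.4  2.3 22.2] t 33.45 q [ 0.35  0.52 -0.21 -0.12 -1.19  1.31]
meanF [-8.18  2.13 20.39]
[([271, 284], 0.59), ([258, 288], 0.53), ([274, 289], 0.42)]
[]
```

apply_moves([
  {"offset":[-1.8,0,-4.7],"dr":[0,0,0],"gripper":8},
  {"offset":[-1.8,0,-4.7],"dr":[0,0,0],"gripper":8},
  {"offset":[-3.5,0,-9.4],"dr":[0,0,0],"gripper":8},
  {"offset":[-5,0,-14],"dr":[0,0,0],"gripper":8},
  {"offset":[-5,0,-14],"dr":[0,0,0],"gripper":8},
])

```text
time_s: 34.42
position: [0.5296, 0.0333, 0.09]
eef_rot: [3.088, 0.047, -0.545]
force: [0.4, -0.3, -2.0]
gripper_width: 0.151
grasp_force: 54.9
```

apply_moves([
  {"offset":[-7,0,-19],"dr":[0,0,0],"gripper":8},
  {"offset":[-9,0,-24],"dr":[0,0,0],"gripper":8},
  {"offset":[-9,0,-24],"dr":[0,0,0],"gripper":8},
  {"offset":[-5,0,-14],"dr":[0,0,0],"gripper":8},
  {"offset":[0,0,0],"dr":[0,0,0],"gripper":8},
])

```text
time_s: 35.05
position: [0.5295, 0.0335, 0.1764]
eef_rot: [3.089, 0.047, -0.542]
force: [-0.2, -0.0, -2.6]
gripper_width: 0.154
grasp_force: 54.9
```

```bash
python3 st.py c11
python3 - <<'E'
from trayfit import *
im,W=look('top'); run([W],[im])
for cam in ['top','scene']:
    im,W=look(cam); print([(np.round(q['uv']).astype(int).tolist(),round(q['p'],2),W[int(q['uv'][1]),int(q['uv'][0])].round(3).tolist()) for q in recognise(cam,'bead0')])
E
```

```text
lip tray x,y,h [-47.5   1.3 168.6] world [0.4269 0.0304 0.1837]
heel tray x,y,h [  1.7   1.3 134.2] world [0.4833 0.0321 0.1633]
yaw,nosedown,roll 1.74 -19.89 0.04 F [-0.2 -0.  -2.6] t 35.05 q [ 0.35  0.38 -0.08 -0.11 -1.44  1.28]
meanF [ 0.14 -0.29 -2.35]
0 416 [-0.0111  0.0032  0.0178] 1.02 res 0.0019 topheight 0.0321 origin [0.5134 0.0315 0.0271] narrow edge [ 0.4073  0.0284 -0.0016] wide [0.6196 0.0346 0.0558] [-0.12  -0.076] [0.098 0.087]
[([427, 288], 0.58, [0.414, -0.345, 0.038]), ([269, 272], 0.56, [0.474, 0.015, 0.188]), ([259, 273], 0.5, [0.475, 0.039, 0.184])]
[]
```

View pics/c11.png

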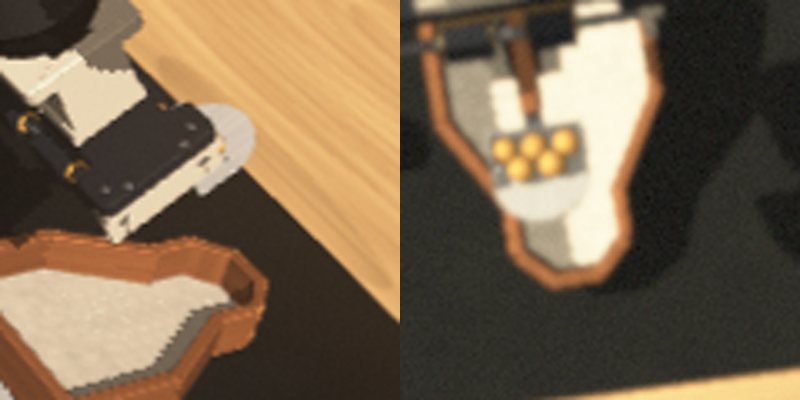

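All five beads sit in the scoop against its back wall (crop (535,155)), and the tray is empty and still propped. Next, carry them to the bowl.

apply_moves([
  {"offset":[2.8,15,-1],"dr":[0,0,0],"gripper":8},
  {"offset":[2.8,30,-1],"dr":[0,0,0],"gripper":8},
  {"offset":[2.8,45,-1],"dr":[0,0,0],"gripper":8},
  {"offset":[2.8,50,-1],"dr":[0,0,0],"gripper":8},
  {"offset":[2.8,50,-1],"dr":[0,0,0],"gripper":8},
])

```text
time_s: 36.08
position: [0.5495, -0.1583, 0.1751]
eef_rot: [3.088, 0.047, -0.546]
force: [0.9, 0.2, -1.6]
gripper_width: 0.153
grasp_force: 54.9
```

apply_moves([
  {"offset":[2.8,50,-1],"dr":[0,0,0],"gripper":8},
  {"offset":[2.8,50,-1],"dr":[0,0,0],"gripper":8},
  {"offset":[2.8,45,-1],"dr":[0,0,0],"gripper":8},
  {"offset":[2.8,30,-1],"dr":[0,0,0],"gripper":8},
  {"offset":[2.8,19,-1],"dr":[0,0,0],"gripper":8},
])

```text
time_s: 36.7
position: [0.5696, -0.3517, 0.1745]
eef_rot: [3.088, 0.044, -0.547]
force: [-0.5, -0.5, -2.5]
gripper_width: 0.151
grasp_force: 54.9
```

```bash
cat > pour.py <<'E'
from lipplan import *
s=r.observe(); where(s)
for pitch,z in [(-20,.12),(-8,.092),(-3,.083)]:
    B=R.from_euler('ZY',[1.7,-pitch],degrees=True)
    o,d=rel(np.array([.468,-.353,z])+B.apply([.099,0,.028]),B*R.from_matrix(np.diag([1.,-1,-1])),s); print(pitch,z,o.round(1),d.round(2))
im,W=look('top','t12.png')
print([(np.round(q['uv']).astype(int).tolist(),round(q['p'],2),W[int(q['uv'][1]),int(q['uv'][0])].round(3).tolist()) for q in recognise('top','bead0')])
E
python3 pour.py
```

```text
lip tray x,y,h [ -20.2 -384.8  159.6] world [ 0.4671 -0.3547  0.1822]
heel tray x,y,h [  28.9 -384.9  125.1] world [ 0.5234 -0.3531  0.1616]
yaw,nosedown,roll 1.63 -20.09 -0.0 F [-0.5 -0.5 -2.5] t 36.7 q [-0.21  0.58  0.16  0.08 -1.49  1.79]
-20 0.12 [22.2 -1.8 58. ] [-0.02  0.09 -0.06]
-8 0.092 [23.8 -1.8 64.3] [-0.02 12.09 -0.07]
-3 0.083 [22.4 -1.8 65. ] [-1.000e-02  1.709e+01 -7.000e-02]
[([426, 287], 0.66, [0.417, -0.344, 0.035]), ([443, 237], 0.63, [0.502, -0.366, 0.191]), ([424, 235], 0.6, [0.512, -0.328, 0.179]), ([258, 211], 0.59, [0.656, 0.038, 0.049]), ([436, 234], 0.47, [0.512, -0.353, 0.185]), ([441, 231], 0.42, [0.514, -0.367, 0.186])]
```

apply_moves([
  {"offset":[5.5,-0.9,14.5],"dr":[0,0,0],"gripper":8},
  {"offset":[5.5,-0.9,14.5],"dr":[0,0,0],"gripper":8},
  {"offset":[5.5,0,14.5],"dr":[0,0,0],"gripper":8},
  {"offset":[5.5,0,14.5],"dr":[0,0,0],"gripper":8},
  {"offset":[0,0,1],"dr":[0,2.8,0],"gripper":8},
])

```text
time_s: 37.42
position: [0.5701, -0.347, 0.1088]
eef_rot: [3.102, 0.048, -0.475]
force: [0.2, -0.3, -1.4]
gripper_width: 0.154
grasp_force: 54.9
```

apply_moves([
  {"offset":[0,0,1],"dr":[0,2.8,0],"gripper":8},
  {"offset":[0,0,1],"dr":[0,2.8,0],"gripper":8},
  {"offset":[0,0,1],"dr":[0,2.8,0],"gripper":8},
  {"offset":[0,0,1],"dr":[0,2.8,0],"gripper":8},
  {"offset":[0,0,0],"dr":[0,0,0],"gripper":8},
])

```text
time_s: 38.05
position: [0.569, -0.3479, 0.1084]
eef_rot: [3.135, 0.047, -0.166]
force: [0.4, -0.1, -1.6]
gripper_width: 0.159
grasp_force: 54.9
```

```bash
python3 pour.py
```

```text
lip tray x,y,h [ -43.3 -381.    71.4] world [ 0.4676 -0.3509  0.0909]
heel tray x,y,h [  12.7 -381.    49.7] world [ 0.5273 -0.3491  0.0846]
yaw,nosedown,roll 1.71 -6.05 -0.01 F [ 0.4 -0.1 -1.6] t 38.05 q [-0.24  0.49 -0.09  0.03 -1.1   1.83]
-20 0.12 [ 1.1  2.1 -4.2] [ 2.000e-02 -1.395e+01  1.000e-02]
-8 0.092 [1.1 2.1 2.3] [ 0.01 -1.95  0.01]
-3 0.083 [-0.5  2.1  2.6] [0.01 3.05 0.01]
[([432, 242], 0.61, [0.515, -0.361, 0.097]), ([427, 242], 0.51, [0.513, -0.349, 0.1]), ([418, 242], 0.43, [0.515, -0.327, 0.105]), ([422, 249], 0.37, [0.499, -0.336, 0.107])]
```

apply_moves([
  {"offset":[-1.3,1,-2.5],"dr":[0,2.5,0],"gripper":8},
  {"offset":[-1.3,1,-2.5],"dr":[0,2.5,0],"gripper":8},
  {"offset":[-1.3,0,-2.5],"dr":[0,2.5,0],"gripper":8},
  {"offset":[-1.3,0,-2.5],"dr":[0,2,0],"gripper":8},
  {"offset":[-1.3,0,-2.5],"dr":[0,2,0],"gripper":8},
])

```text
time_s: 38.78
position: [0.5637, -0.35, 0.1207]
eef_rot: [-3.136, -0.048, -0.151]
force: [-0.5, 0.1, -2.8]
gripper_width: 0.154
grasp_force: 54.9
```

apply_moves([
  {"offset":[-1.1,0,-3.4],"dr":[0,2,0],"gripper":8},
  {"offset":[-1.1,0,-3.4],"dr":[0,2,0],"gripper":8},
  {"offset":[-1.1,0,-3.4],"dr":[0,2,0],"gripper":8},
  {"offset":[-1.1,0,-3.4],"dr":[0,2,0],"gripper":8},
  {"offset":[-1.1,0,-3.4],"dr":[0,2,0],"gripper":8},
])

```text
time_s: 39.4
position: [0.5552, -0.3504, 0.1371]
eef_rot: [-3.109, -0.047, -0.426]
force: [0.5, 0.4, -1.1]
gripper_width: 0.154
grasp_force: 54.9
```

apply_moves([
  {"offset":[-1.3,0,-4.3],"dr":[0,2.5,0],"gripper":8},
  {"offset":[-1.3,0,-4.3],"dr":[0,2.5,0],"gripper":8},
  {"offset":[-1.3,0,-4.3],"dr":[0,2.5,0],"gripper":8},
  {"offset":[0,0,0],"dr":[0,0,0],"gripper":8},
  {"offset":[0,0,0],"dr":[0,0,0],"gripper":8},
])

```text
time_s: 40.02
position: [0.5478, -0.3508, 0.148]
eef_rot: [-3.073, -0.046, -0.624]
force: [-0.8, 0.7, -1.6]
gripper_width: 0.155
grasp_force: 54.9
```

```bash
python3 pour.py
```

```text
lip tray x,y,h [ -45.3 -383.4   64.3] world [ 0.4676 -0.3532  0.0836]
heel tray x,y,h [  14.1 -383.3   72.5] world [ 0.5228 -0.3516  0.107 ]
yaw,nosedown,roll 1.73 22.96 -0.04 F [-0.8  0.7 -1.6] t 40.025 q [-0.37  0.23 -0.34 -0.25 -0.65  2.15]
-20 0.12 [ 7.1 -0.2 41.6] [ 3.000e-02 -4.296e+01  2.000e-02]
-8 0.092 [ 4.  -0.2 47.3] [ 3.000e-02 -3.096e+01  2.000e-02]
-3 0.083 [ 2.4 -0.2 46.8] [ 3.000e-02 -2.596e+01  2.000e-02]
[([437, 280], 0.54, [0.429, -0.37, 0.047]), ([429, 283], 0.47, [0.424, -0.349, 0.051]), ([419, 279], 0.38, [0.437, -0.328, 0.047])]
```

apply_moves([
  {"offset":[8,0,-18],"dr":[0,0,0],"gripper":8},
  {"offset":[12,0,-28],"dr":[0,0,0],"gripper":8},
  {"offset":[16,0,-37],"dr":[0,0,0],"gripper":8},
  {"offset":[0,-40,0],"dr":[0,0,0],"gripper":8},
  {"offset":[0,-50,0],"dr":[0,0,0],"gripper":8},
])

```text
time_s: 40.75
position: [0.5462, -0.2602, 0.2384]
eef_rot: [-3.073, -0.044, -0.625]
force: [-0.2, 1.6, -2.0]
gripper_width: 0.152
grasp_force: 54.9
```

apply_moves([
  {"offset":[0,-50,0],"dr":[0,0,0],"gripper":8},
  {"offset":[0,-55,0],"dr":[0,0,0],"gripper":8},
  {"offset":[0,-55,0],"dr":[0,0,0],"gripper":8},
  {"offset":[0,-55,0],"dr":[0,0,0],"gripper":8},
  {"offset":[0,-55,0],"dr":[0,0,0],"gripper":8},
])

```text
time_s: 41.38
position: [0.5374, 0.0115, 0.2385]
eef_rot: [-3.072, -0.048, -0.626]
force: [0.9, -0.9, -1.8]
gripper_width: 0.156
grasp_force: 54.9
```

```bash
cat > chk.py <<'E'
from trayfit import *
import lipplan
lipplan.where(r.observe())
im,W=look('top','t13.png'); run([W],[im])
print([(np.round(q['uv']).astype(int).tolist(),round(q['p'],2),W[int(q['uv'][1]),int(q['uv'][0])].round(3).tolist()) for q in recognise('top','bead0')])
g=cv2.cvtColor(im,cv2.COLOR_RGB2HSV)[240:320,395:470]; print('gold px in bowl',((g[...,0]>12)&(g[...,0]<32)&(g[...,1]>110)&(g[...,2]>120)).sum())
E
python3 chk.py
```

```text
lip tray x,y,h [-21.3 -21.  151.5] world [0.4573 0.009  0.174 ]
heel tray x,y,h [ 38.1 -20.9 159.8] world [0.5125 0.0107 0.1975]
yaw,nosedown,roll 1.78 23.02 -0.01 F [ 0.9 -0.9 -1.8] t 41.375 q [ 0.51 -0.12 -0.71  0.3  -0.64  0.88]
0 260 [-0.0095  0.003   0.003 ] 0.17 res 0.0017 topheight 0.0322 origin [0.515  0.0314 0.0275] narrow edge [ 0.4088  0.0283 -0.0012] wide [0.6211 0.0345 0.0562] [-0.119 -0.076] [0.1   0.086]
[([429, 274], 0.61, [0.445, -0.353, 0.052]), ([426, 282], 0.57, [0.43, -0.343, 0.049]), ([436, 277], 0.49, [0.439, -0.37, 0.044])]
gold px in bowl 1301
```

apply_moves([
  {"offset":[4.4,-50,1.8],"dr":[0,0,0],"gripper":8},
  {"offset":[4.4,-50,1.8],"dr":[0,0,0],"gripper":8},
  {"offset":[4.4,-50,1.8],"dr":[0,0,0],"gripper":8},
  {"offset":[4.4,-50,1.8],"dr":[0,0,0],"gripper":8},
  {"offset":[4.4,-50,1.8],"dr":[0,0,0],"gripper":8},
])

```text
time_s: 42.1
position: [0.5538, 0.2617, 0.2383]
eef_rot: [-3.073, -0.047, -0.624]
force: [1.1, -0.7, -2.4]
gripper_width: 0.156
grasp_force: 54.9
```

apply_moves([
  {"offset":[4.4,-50,1.8],"dr":[0,0,0],"gripper":8},
  {"offset":[4.4,-50,1.8],"dr":[0,0,0],"gripper":8},
  {"offset":[4.4,-50,1.8],"dr":[0,0,0],"gripper":8},
  {"offset":[0,0,0],"dr":[0,-7.7,0],"gripper":8},
  {"offset":[0,0,0],"dr":[0,-7.7,0],"gripper":8},
])

```text
time_s: 42.72
position: [0.5624, 0.4123, 0.2381]
eef_rot: [-3.132, -0.054, -0.199]
force: [1.2, -0.8, -1.2]
gripper_width: 0.158
grasp_force: 54.9
```

apply_moves([
  {"offset":[0,0,0],"dr":[0,-7.6,0],"gripper":8},
  {"offset":[0,0,0],"dr":[0,0,-6.8],"gripper":8},
  {"offset":[0,0,0],"dr":[0,0,-6.8],"gripper":8},
  {"offset":[0,0,0],"dr":[0,0,-6.8],"gripper":8},
  {"offset":[0,0,0],"dr":[0,0,0],"gripper":8},
])

```text
time_s: 43.35
position: [0.5638, 0.4103, 0.2379]
eef_rot: [3.083, 0.602, -0.002]
force: [-0.1, -0.6, -1.0]
gripper_width: 0.155
grasp_force: 54.9
```

```bash
cat > lay.py <<'E'
from h import *
s=r.observe(); B=R.from_euler('Z',22.1,degrees=True)
print(np.array(s['position']).round(4),np.round(s['force'],1),s['time_s'],rel([.5621,.4116,.0278],B*R.from_matrix(np.diag([1.,-1,-1])),s))
def gold(im): 
    g=cv2.cvtColor(im,cv2.COLOR_RGB2HSV); return ((g[...,0]>10)&(g[...,0]<32)&(g[...,1]>110)&(g[...,2]>120))
v,u=np.mgrid[0:480,0:640]; b=np.hypot(u-432,v-275)<21
im0=cv2.imread('pics/top0.png')[:,:,::-1].copy(); im,W=look('top','t14.png')
print('gold bowl before/after',(gold(im0)&b).sum(),(gold(im)&b).sum())
t=(u>245)&(u<330)&(v>255)&(v<345); print('tray start',(gold(im0)&t).sum(),'now(same win)',(gold(im)&t).sum())
n,lab,st,ce=cv2.connectedComponentsWithStats((gold(im)&b).astype(np.uint8)); print(st[1:,4],ce[1:].round(0).tolist())
E
python3 lay.py
```

```text
[0.5638 0.4103 0.2379] [-0.1 -0.6 -1. ] 43.35 (array([ -0.80039706,  -1.8826462 , 210.11153003]), array([ 0.01842293,  0.07153583, -0.0188438 ]))
gold bowl before/after 0 209
tray start 1205 now(same win) 279
[209] [[429.0, 279.0]]
```

apply_moves([
  {"offset":[-0.8,-1.8,40],"dr":[0,0,0],"gripper":8},
  {"offset":[0,0,55],"dr":[0,0,0],"gripper":8},
  {"offset":[0,0,50],"dr":[0,0,0],"gripper":8},
  {"offset":[0,0,35],"dr":[0,0,0],"gripper":8},
  {"offset":[0,0,15],"dr":[0,0,0],"gripper":8},
])

```text
time_s: 44.02
position: [0.5612, 0.4107, 0.041]
eef_rot: [3.081, 0.599, -0.005]
force: [0.7, -0.7, -1.3]
gripper_width: 0.157
grasp_force: 54.9
```

apply_moves([
  {"offset":[0,0,7],"dr":[0,0,0],"gripper":8},
  {"offset":[0,0,3],"dr":[0,0,0],"gripper":8},
  {"offset":[0,0,2],"dr":[0,0,0],"gripper":8},
  {"offset":[0,0,1],"dr":[0,0,0],"gripper":8},
  {"offset":[0,0,0],"dr":[0,0,0],"gripper":8},
])

```text
time_s: 44.65
position: [0.5621, 0.4117, 0.031]
eef_rot: [-3.083, -0.603, 0.0]
force: [0.1, -0.0, -1.5]
gripper_width: 0.155
grasp_force: 54.9
```

apply_moves([
  {"offset":[0,0,1],"dr":[0,0,0],"gripper":8},
  {"offset":[0,0,0],"dr":[0,0,0],"gripper":8},
  {"offset":[0,0,0],"dr":[0,0,0],"gripper":8},
  {"offset":[0,0,0],"dr":[0,0,0],"gripper":8},
  {"offset":[0,0,0],"dr":[0,0,0],"gripper":8},
])

```text
time_s: 45.28
position: [0.562, 0.4116, 0.0295]
eef_rot: [3.083, 0.603, -0.001]
force: [-0.3, 0.3, -1.9]
gripper_width: 0.155
grasp_force: 54.9
```

apply_moves([
  {"offset":[0,0,1],"dr":[0,0,0],"gripper":8},
  {"offset":[0,0,0.5],"dr":[0,0,0],"gripper":8},
  {"offset":[0,0,0],"dr":[0,0,0],"gripper":8},
  {"offset":[0,0,0],"dr":[0,0,0],"gripper":8},
  {"offset":[0,0,0],"dr":[0,0,0],"gripper":8},
])

```text
time_s: 45.9
position: [0.562, 0.4116, 0.028]
eef_rot: [3.083, 0.603, -0.001]
force: [-0.7, -0.3, -1.9]
gripper_width: 0.153
grasp_force: 54.9
```

apply_moves([
  {"offset":[0,0,0],"dr":[0,0,0],"gripper":14},
  {"offset":[0,0,0],"dr":[0,0,0],"gripper":20},
  {"offset":[0,0,0],"dr":[0,0,0],"gripper":30},
  {"offset":[0,0,0],"dr":[0,0,0],"gripper":45},
  {"offset":[0,0,0],"dr":[0,0,0],"gripper":45},
])

```text
time_s: 46.52
position: [0.562, 0.4116, 0.0281]
eef_rot: [3.083, 0.603, -0.001]
force: [-0.1, -1.1, 0.9]
gripper_width: 0.488
grasp_force: 0.0
```

apply_moves([
  {"offset":[0,0,0],"dr":[0,0,0],"gripper":45},
  {"offset":[0,0,-10],"dr":[0,0,0],"gripper":45},
  {"offset":[0,0,-40],"dr":[0,0,0],"gripper":45},
  {"offset":[0,0,-60],"dr":[0,0,0],"gripper":45},
  {"offset":[0,0,-60],"dr":[0,0,0],"gripper":45},
])

```text
time_s: 47.15
position: [0.562, 0.4114, 0.2005]
eef_rot: [3.083, 0.603, -0.001]
force: [1.2, 1.4, 0.6]
gripper_width: 0.518
grasp_force: 0.0
```

```bash
python3 plan3.py | grep -v '^scoop'; python3 chk.py
python3 - <<'E'
from h import *
for cam in ['top','scene']:
    im,W=look(cam); W0=np.load(cam+'0.npy')
    for n in ['punches','mallet','file','caliper','scale','scoop']: print(cam,n,[(np.round(q['uv']).astype(int).tolist(),round(q['p'],2)) for q in recognise(cam,n)[:3]])
s=r.observe(); print(s['time_s'],s['gripper_width'],np.round(s['force'],1))
E
```

```text
[0.562  0.4114 0.2005] [[ 0.926  0.377 -0.   ]
 [ 0.377 -0.926 -0.   ]
 [-0.     0.    -1.   ]] [ 0.91  0.41  0.03 -0.   -1.19  1.05] 47.15
handle 1427
[0.5656 0.413  0.0591] [0.759 0.304 0.576] yaw 21.84 elev 35.2 [0.594 0.429 0.079]
pan 7453 [0.5817 0.3811 0.0036]
((569.1992797851562, 401.00262451171875), (193.23829650878906, 201.39154052734375), 88.51177215576172)
lip tray x,y,h [  1.9 344.5 143.6] world [0.4709 0.375  0.1724]
heel tray x,y,h [ 56.2 365.4 129.1] world [0.5265 0.3976 0.1726]
yaw,nosedown,roll 22.13 0.18 0.12 F [ 0.1  0.5 -1.8] t 47.35 q [ 0.91  0.41  0.03 -0.   -1.19  1.05]
0 799 [-0.0111  0.0046  0.006 ] 0.34 res 0.0024 topheight 0.0321 origin [0.5133 0.0329 0.0271] narrow edge [ 0.4072  0.0298 -0.0016] wide [0.6195 0.036  0.0557] [-0.12  -0.076] [0.1   0.087]
[([428, 273], 0.59, [0.45, -0.351, 0.054]), ([429, 285], 0.51, [0.422, -0.346, 0.051]), ([436, 281], 0.5, [0.428, -0.366, 0.056]), ([187, 267], 0.44, [0.542, 0.226, 0.042]), ([418, 279], 0.37, [0.439, -0.325, 0.039])]
gold px in bowl 1263
top punches [([357, 210], 0.68)]
top mallet [([188, 265], 0.86)]
top file [([437, 281], 0.6)]
top caliper [([138, 234], 0.8)]
top scale [([521, 246], 0.93), ([428, 289], 0.73)]
top scoop [([129, 357], 0.8), ([119, 291], 0.61), ([431, 189], 0.23)]
scene punches [([263, 242], 0.95)]
scene mallet [([386, 363], 0.57), ([459, 416], 0.2)]
scene file [([227, 218], 0.65)]
scene caliper [([387, 436], 0.67), ([386, 363], 0.27)]
scene scale [([348, 283], 0.73), ([310, 196], 0.61), ([251, 158], 0.59)]
scene scoop [([458, 415], 0.7), ([551, 380], 0.61), ([225, 216], 0.47)]
48.15 0.5111822473191405 [ 0.2 -1.   0. ]
```

```bash
python3 -c "
from plant import r
print(r.job_done())"
```

```text
the job is handed in; nothing more can be done
None
```

The job is handed in at about 48 s of the 72 s allowed. The tray is still propped on the block and let go, the scoop lies flat in its old place, and the other tools were not moved as far as the cameras showed. All five beads were seen in the scoop before tipping; the bead-coloured area in the bowl afterwards matches five, but I did not count them there one by one.

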